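Close a filter-cassette holder squarely with its two nuts

ROBOT

A 6-joint arm with a two-finger parallel gripper is mounted at the origin on the work surface. World frame = base frame: x ahead of the robot, y to its left, z up, the work surface at z = 0. Lengths are in m, angles in rad, forces in N, time in s.
With the tool pointing down it reaches from about 0.35 to 0.975 m from the base axis. Payload 4.9 kg.
Tool frame: the origin (TCP) lies on the mounting face of the last link; the fingertips stand 173 mm ahead of it and the grasp point (between the pads) lies 155 mm ahead of it; z points along the fingers, y is the direction in which the jaws open and shut (so a half turn about z gives the same grasp; the last joint's range is limited). The gripper opens to 85 mm and grips with 20 to 120 N. Pads are 22 mm wide; open, the fingers measure 114 mm over their backs; the gripper's body (76 mm by 85 mm) begins 54 mm behind the grasp point. The pads swing forward as they close: fully open they stand 13 mm farther back than shut.
Start: joints at [1.005, 0.053, 1.613, -0, 1.476, -0.119], TCP at [0.27, 0.564, 0.405] pointing down, gripper open.
Joint ranges: [-3.01, 3.01], [-1.01, 2.22], [0.06, 2.58], [-1.02, 4.17], [0.09, 2.62], [-3.14, 3.14]. Speed limits (rad/s): [2.57, 2.57, 3.14, 3.14, 3.14, 3.14].

INTERFACE

Orientations are given as a unit quaternion [w, x, y, z].
In Python, from plant import manip gives the robot as it stands.
- The arm moves only by the tool play_rows, never from a script. Its argument "increments" is a list of rows, each an object with "offset": the shift along the tool's x, y, z in mm, a list of three; "twist": the turn about the tool's z in rad; "grip": the opening, from 0 (shut) to 1 (fully open). In form: [{"offset": [dx, dy, dz], "twist": twist, "grip": grip}, ...]. A call has 1 to 5 rows; each row is the pose to reach, as a shift and turn from the pose commanded when the call began, along the tool's axes at that moment; what a row does not reach only later rows make up. A row lasts 1/12 s, in which the tool goes at most 41.7 mm and 7.16 degrees, less where a joint would pass 70% of its speed; a pose out of reach is approached as far as the arm can. A call with a gripper value outside its range is refused whole. The fingers move at their own pace and stop on an object; the grip force is fixed at half the most. Time passes only in rows, so rows that repeat a pose let the fingers close. It gives the time, the measured TCP pose, the force and the opening at its end, in the units of the state.
- manip.state(): the state, without advancing time (a new reading comes with each control period).
- manip.grab_frame(name): name is "side" or "top"; returns the picture (480x640x3 uint8, blue, green, red); there is no depth.
- manip.get_calibration(name): a dict with "fx", "fy", "cx", "cy" (pixels), "k1" (the pictures are not rectified: a ray, as slopes to the right and down, at radius r is drawn at 1 + k1 r^2 times it, then the intrinsics apply), "T" (4x4, takes a point from camera to world coordinates). Camera axes: x right, y down, z forward; pixel columns grow to the right and rows downward; lengths in m; the calibration is good to about 2 mm. A picture is of the moment at which its call begins. get_calibration takes no time and is no camera call.
- manip.job_done(): hands the job in, once; it reports no verdict.
Trained networks look in the newest picture that a camera, given by its name, has taken for a name from the list of things; names that differ only in an ending like _2 or _b are one class to them, and where a whole thing is asked for, a point or a joint stands for the part that bears it (a point fixed in the world has none). Each returns a list of dicts, best first, with "p" (0 to 1); they miss things now and then, are a little off and sometimes report something else, mostly with a low value. They report only what shows in the picture. A call takes as long as a camera call. They do not tell look-alikes from the thing itself.
- manip.boxes_of(query, camera): "xyz" ([x, y, z] in m, in the coordinates of the camera as it stood for that picture, good to about 4 mm: the middle of the surface that is visible of it).
- manip.tip_of(query, camera): "xyz" ([x, y, z] in m, in the coordinates of the camera as it stood for that picture, good to about 4 mm: a listed point, or the origin of a listed thing).
The state is a dict: "time": time; "joint_pos": joint angles; "joint_vel": joint speeds; "joint_efforts": joint torques, N m; "tool_pos": TCP position; "tool_rot": TCP orientation; "contact_force": force on the tool from outside, world axes, zero at the start; "ft_torque": the same for the moment, N m; "gripper_width": opening from 0.0 (shut) to 1.0 (fully open).
Only numpy, scipy, OpenCV 4.12 (cv2) and the standard library are available. Lean on these libraries where they do the work, as an engineer would, in place of code of your own. Each camera call takes 0.05 s, during which the arm holds its last target. There are 200 camera calls.

TASK

Close up the filter holder: push the white cassette fully in against the two stop pins at the back, gently, not ramming it, then screw the steel pressure plate down onto it with the two hexagon nuts. Work the nuts alternately, no more than about a quarter turn at a time and the higher side first, so that the plate comes down square and never binds. Finish with both nuts snug, each taking about 0.2 N m more torque than it takes to run it free but no tighter, the plate level, and the other things on the bench left where they are.

Things in the scene. Friction and masses are not known exactly. Their poses are not given: they have to be found in the camera images.
- holder: stainless filter-cassette holder, fixed. Origin on the bench under the middle of the closed stack; x runs from its open front (robot side) to its rear, y left, z up. Base 150 mm deep (x -85 to +65 mm), 310 mm wide; flat bed 47 mm above the bench (front ledge and two rubber gaskets level with it). Two 14 mm tie rods stand at x 0, y +125 and -125 mm, up to 151 mm. Gauge and ports stick out behind.
- stop_pins (a point): midway between the two rear stop pins (10 mm thick, at y +50 and -50 mm in the holder, tops 60 mm above the bench), on the line of their front faces, 28.5 mm behind the holder's origin in x and 57 mm above the bench. The cassette's rear edge comes to this line.
- cassette_center (a point): centre of the loose cassette: flat white block with grey stripes, 57 mm deep (x), 226 wide (y), 20 thick (z), lying on the bed. At the start it is 30 to 45 mm short of home and may be a few degrees askew. Home: rear edge on both stop pins, centre at x = 0 of the holder. About 5 mm sideways play between the tie rods.
- cassette: the same cassette, about 0.4 kg; origin at the centre of its underside, axes as the holder's when home. Its front edge can be pushed from the robot's side: home, it still stands 3.5 mm in front of the plate above it.
- plate: steel pressure plate above the cassette, 50 mm deep (x), 296 wide (y), 20 thick; origin in its top face on the left nut's axis, z square to it. Under it sticks a black rubber seal, 2 to 4.5 mm thick: how thick is not known, so feel for it. At the start the seal is 4.1 to 7.6 mm clear of the cassette. Each end goes down only with its own nut; the plate binds if one end gets 4.5 mm lower than the other between the nuts.
- nut_left_grip (a point): grip point on the axis of the left nut, 28 mm above the plate's top, 12 mm below the nut's top. Dark steel hexagon, 36 mm across flats and 36 tall, on a round washer 47 mm across, 4 thick, that turns with it. The point's x axis is square to one pair of flats, the other pairs lie 60 degrees either way; z up. The 14 mm tie rod comes up through it. The nut rides down with the plate; nuts are 250 mm apart.
- nut_left (a joint): turn of the left nut, rad, growing clockwise from above (tightening); starts at -0.2 to 0.2. Lowers its end 2.55 mm per rad. Steady drag 0.3 N m holds it where it is left (at rest the drag may act either way, so judge the change). When the seal bears on the cassette the torque climbs 0.3 to 0.5 N m per rad; a rise of 0.2 N m is snug, under 0.14 slack, over 0.26 on both overtight.
- nut_right_grip (a point): grip point on the axis of the right nut, 28 mm above the plate's top, 12 mm below the nut's top. Dark steel hexagon, 36 mm across flats and 36 tall, on a round washer 47 mm across, 4 thick, that turns with it. The point's x axis is square to one pair of flats, the other pairs lie 60 degrees either way; z up. The 14 mm tie rod comes up through it. The nut rides down with the plate; nuts are 250 mm apart.
- nut_right (a joint): turn of the right nut, rad, growing clockwise from above (tightening); starts at -0.2 to 0.2. Lowers its end 2.55 mm per rad. Steady drag 0.3 N m holds it where it is left (at rest the drag may act either way, so judge the change). When the seal bears on the cassette the torque climbs 0.3 to 0.5 N m per rad; a rise of 0.2 N m is snug, under 0.14 slack, over 0.26 on both overtight.
- amber_bottle: capped amber glass bottle, 68 mm across, 165 mm tall, a bystander; origin at the centre of its underside
- beaker: glass beaker, 72 mm across, 95 mm tall, a bystander; origin at the centre of its underside
- wash_bottle: white plastic bottle, 64 mm across, 160 mm tall, a bystander; origin at the centre of its underside
- sample_vial: small capped vial, 27 mm across, 55 mm tall, a bystander; origin at the centre of its underside
- sample_vial_b: second small capped vial, 27 mm across, 55 mm tall, a bystander; origin at the centre of its underside
- spanner: open-ended steel spanner, 180 mm long, lying flat, a bystander; origin at the centre of its underside
- pen: ball pen, 140 mm long, lying flat, a bystander; origin at the centre of its underside
Mind the look-alikes: they are no part of the job. What is shaped like the cassette but purple is not meant.

How it is judged:
By the outcome, as a careful person would: the job done as asked, in the order asked, and still so for the second after the job is handed in, with the robot touching nothing.
It also fails if it takes over 72 s, if anything falls off the work surface, if the arm or the gripper's body presses on something with over 40 N, if the wrist force passes 120 N, or if a joint passes its speed limit or range.

## Working session

There is one attempt and no reset: what is moved stays moved. The work goes in short steps, Python scripts to look and compute and a tool call to move; the robot and the scene stay as the last step left them, time stands still between calls to the robot, and variables do not carry over. Pictures are saved under pics/ and viewed, about 8 in all and at most 12, crops included, and the job is handed in when it is done.

Besides the shell and the picture viewer there is one more tool, called after "Emit:" as name(argument=value, ...) on one line, values as JSON. play_rows: Moves the arm, as the interface text tells. Its arguments: {"type":"object","properties":{"increments":{"type":"array"}},"required":["increments"]}

```bash
ls; mkdir -p pics; cat > h.py <<'E'
import numpy as np, cv2
from plant import manip
def w(cam,p):
    T=np.array(manip.get_calibration(cam)["T"]); return T[:3,:3]@np.array(p)+T[:3,3]
def proj(cam,P):
    c=manip.get_calibration(cam);T=np.array(c["T"]);P=np.atleast_2d(P)
    q=(P-T[:3,3])@T[:3,:3]; s=q[:,:2]/q[:,2:]; r2=(s**2).sum(1,keepdims=True); s=s*(1+c["k1"]*r2)
    return s*[c["fx"],c["fy"]]+[c["cx"],c["cy"]]
def ray(cam,uv,z):
    c=manip.get_calibration(cam);T=np.array(c["T"]);uv=np.atleast_2d(uv).astype(float)
    d=(uv-[c["cx"],c["cy"]])/[c["fx"],c["fy"]]; s=d.copy()
    for _ in range(20): s=d/(1+c["k1"]*(s**2).sum(1,keepdims=True))
    D=np.c_[s,np.ones(len(s))]@T[:3,:3].T; return T[:3,3]+D*((z-T[2,3])/D[:,2:])
E
python3 - <<'E'
from h import *
for c in("top","side"):
    im=manip.grab_frame(c);cv2.imwrite(f"pics/{c}0.png",im)
    k=manip.get_calibration(c);print(c,np.round(np.array(k["T"])[:3],3).tolist(),k["fx"],k["k1"])
    for q in("holder","stop_pins","cassette_center","plate","nut_left_grip","nut_right_grip"):
        print(q,[(round(d["p"],2),np.round(w(c,d["xyz"]),4).tolist()) for d in manip.tip_of(q,c)[:3]])
s=manip.state();print(s)
E
```

```text
pics
top [[-0.065, -0.976, 0.21, 0.232], [-0.998, 0.065, -0.009, 0.004], [-0.005, -0.21, -0.978, 1.329]] 587.5658231335715 -0.14721627082340522
holder []
stop_pins [(0.89, [0.5798, -0.0227, 0.0596])]
cassette_center [(0.78, [0.5221, -0.0187, 0.0572]), (0.75, [0.2266, 0.2637, 0.01]), (0.72, [0.2919, -0.1986, 0.0093])]
plate [(0.74, [0.5507, 0.1065, 0.0935])]
nut_left_grip [(0.69, [0.5475, 0.108, 0.1254])]
nut_right_grip [(0.67, [0.5544, -0.1417, 0.1229]), (0.54, [0.535, -0.2606, 0.0011])]
side [[0.965, -0.208, 0.158, 0.353], [-0.261, -0.744, 0.615, -0.554], [-0.011, -0.635, -0.773, 0.801]] 502.70006836161696 -0.10227604755063496
holder [(0.67, [0.5551, -0.0171, 0.0035]), (0.41, [0.5511, -0.1449, 0.1278])]
stop_pins [(0.82, [0.5846, -0.0164, 0.0609])]
cassette_center [(0.7, [0.2881, -0.1955, 0.0115]), (0.65, [0.5211, -0.0124, 0.0584]), (0.56, [0.2274, 0.2648, 0.0099])]
plate [(0.67, [0.5537, 0.1079, 0.097])]
nut_left_grip [(0.87, [0.5505, 0.1089, 0.1294])]
nut_right_grip [(0.75, [0.5538, -0.143, 0.1263])]
{'time': 0.7, 'joint_pos': array([ 1.00500701e+00,  5.26932428e-02,  1.61286335e+00,  3.42906380e-06,
        1.47597696e+00, -1.18979313e-01]), 'joint_vel': array([ 4.53535450e-04,  1.58568663e-03, -3.27128616e-04,  1.24080767e-05,
        1.67126054e-04, -4.34347837e-04]), 'joint_efforts': array([-2.44335943e-04, -3.93551016e+01, -3.70372403e+01, -2.26079778e-04,
        4.85019973e-04, -7.86905389e-06]), 'tool_pos': array([0.27004081, 0.56364398, 0.40472968]), 'tool_rot': array([8.31212741e-06, 2.21551443e-01, 9.75148685e-01, 2.84049316e-05]), 'contact_force': array([-0.16446722,  0.01047008, -0.42119554]), 'ft_torque': array([-0.03429803, -0.03465648,  0.02983165]), 'gripper_width': 1.0010586367505736}
```

View pics/top0.png

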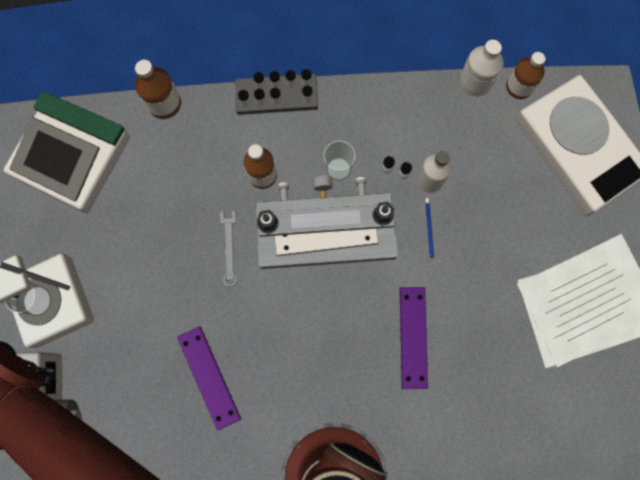

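View pics/side0.png

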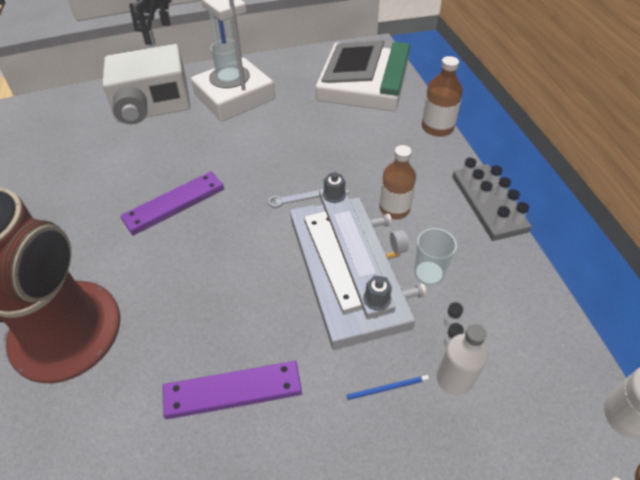

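The holder sits at about px (325,230) in the top view. The cassette is the white strip at (285–378, 238), with its left end further forward. The purple bars are decoys. Next I'll average some detections and look at an enlarged crop.

```bash
python3 - <<'E'
from h import *
R={}
for i in range(4):
  for c in("top","side"):
    im=manip.grab_frame(c)
    for q in("stop_pins","cassette_center","nut_left_grip","nut_right_grip","plate"):
        for d in manip.tip_of(q,c):
            p=w(c,d["xyz"])
            if p[2]>.04 and d["p"]>.5: R.setdefault((q,c),[]).append(p)
    if i==0:
        a=im[180:280,240:410] if c=="top" else im[165:345,280:430]
        cv2.imwrite(f"pics/{c}c.png",cv2.resize(a,None,fx=4.6 if c=="top" else 3.3,fy=4.6 if c=="top" else 3.3,interpolation=cv2.INTER_CUBIC))
for k,v in R.items(): print(k,len(v),np.round(np.median(v,0),4),np.round(np.std(v,0),4))
E
```

```text
('stop_pins', 'top') 5 [ 0.5796 -0.0212  0.0588] [0.0109 0.049  0.0253]
('cassette_center', 'top') 3 [ 0.523  -0.0181  0.0562] [0.001 0.001 0.001]
('nut_left_grip', 'top') 5 [0.5473 0.1063 0.1235] [0.0097 0.0503 0.0274]
('nut_right_grip', 'top') 5 [ 0.5539 -0.1423  0.1208] [0.0124 0.0494 0.026 ]
('plate', 'top') 4 [0.5506 0.1067 0.0958] [0.0009 0.001  0.002 ]
('stop_pins', 'side') 4 [ 0.5829 -0.0151  0.0596] [0.0015 0.0013 0.0014]
('cassette_center', 'side') 4 [ 0.5242 -0.0161  0.058 ] [0.0013 0.0004 0.0022]
('nut_left_grip', 'side') 4 [0.5489 0.1086 0.1267] [0.0003 0.0011 0.0015]
('nut_right_grip', 'side') 4 [ 0.5527 -0.1452  0.1277] [0.001  0.0015 0.0012]
('plate', 'side') 4 [0.5525 0.1089 0.0972] [0.0009 0.0011 0.0014]
```

View pics/topc.png

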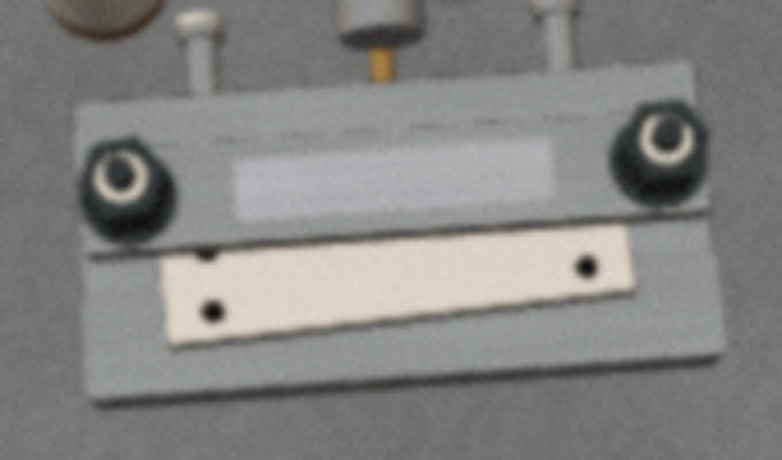

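View pics/sidec.png

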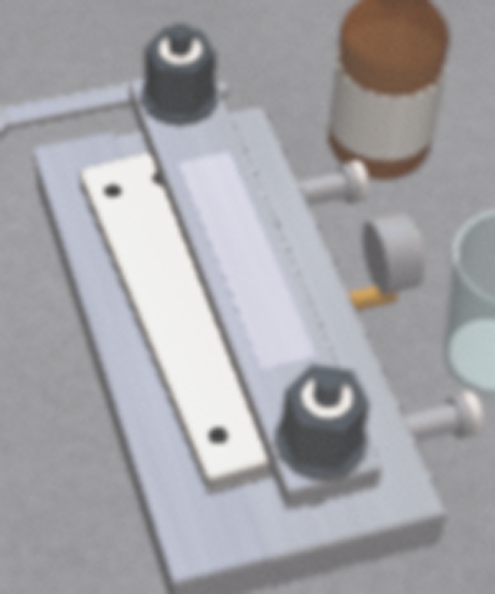

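```bash
python3 - <<'E'
from h import *
f=lambda u,s,o:np.array(u)/s+o
t=lambda u:f(u,4.6,[240,180]); s=lambda u:f(u,3.3,[280,165])
def show(n,P): print(n,np.round(P,4).tolist(), "yaw",round(float(np.arctan2(-(P[0]-P[1])[0],(P[0]-P[1])[1])),4))
show("base front top",ray("top",t([(92,398),(721,352)]),.047))
show("base rear top",ray("top",t([(77,105),(690,64)]),.047))
show("base front side",ray("side",s([(36,150),(175,582)]),.047))
show("cass front top",ray("top",t([(170,344),(633,290)]),.067))
show("cass front side",ray("side",s([(82,174),(211,478)]),.067))
show("rod top top",ray("top",t([(120,170),(666,132)]),.151))
show("rod top side",ray("side",s([(181,38),(327,383)]),.151))
show("plate front edge",ray("top",t([(90,250),(708,208)]),.0975))
for n,p in (("amber",(262,185)),("beaker",(338,175))): print(n,ray("top",p,0))
E
```

```text
base front top [[0.4648, 0.132, 0.047], [0.4672, -0.1727, 0.047]] yaw 0.0079
base rear top [[0.612, 0.1331, 0.047], [0.6129, -0.1709, 0.047]] yaw 0.0029
base front side [[0.4686, 0.1361, 0.047], [0.4695, -0.1724, 0.047]] yaw 0.0029
cass front top [[0.4848, 0.0916, 0.067], [0.4964, -0.1306, 0.067]] yaw 0.0522
cass front side [[0.4876, 0.0914, 0.067], [0.5007, -0.1301, 0.067]] yaw 0.0594
rod top top [[0.5494, 0.1044, 0.151], [0.5507, -0.1429, 0.151]] yaw 0.0055
rod top side [[0.5511, 0.1028, 0.151], [0.552, -0.1431, 0.151]] yaw 0.0039
plate front edge [[0.526, 0.1248, 0.0975], [0.527, -0.166, 0.0975]] yaw 0.0034
amber [[0.66903078 0.12363371 0.        ]]
beaker [[ 0.6816606  -0.05800344  0.        ]]
```

Emit:
play_rows(increments=[{"offset": [-138, -149, 0], "twist": 0, "grip": 1}, {"offset": [-138, -149, 0], "twist": 0, "grip": 1}, {"offset": [-138, -149, 0], "twist": 0, "grip": 1}, {"offset": [-138, -149, 0], "twist": 0, "grip": 1}, {"offset": [-138, -149, 0], "twist": 0, "grip": 1}])

```text
time: 3.52
tool_pos: [0.3302, 0.3677, 0.4047]
tool_rot: [0.0, 0.221, 0.975, -0.0]
contact_force: [0.5, -0.4, 0.7]
gripper_width: 1.003
```

Emit:
play_rows(increments=[{"offset": [-138, -149, 0], "twist": 0, "grip": 1}, {"offset": [-138, -149, 0], "twist": 0, "grip": 1}, {"offset": [-138, -149, 0], "twist": 0, "grip": 1}, {"offset": [-138, -149, 0], "twist": 0, "grip": 1}, {"offset": [-138, -149, 0], "twist": 0, "grip": 1}])

```text
time: 3.93
tool_pos: [0.3902, 0.1735, 0.405]
tool_rot: [0.001, 0.222, 0.975, 0.0]
contact_force: [0.6, -0.0, 0.2]
gripper_width: 1.001
```

Emit:
play_rows(increments=[{"offset": [-138, -149, 0], "twist": -0.454, "grip": 1}, {"offset": [-138, -149, 0], "twist": -0.454, "grip": 1}, {"offset": [-138, -149, 0], "twist": -0.454, "grip": 1}, {"offset": [-138, -149, 0], "twist": -0.454, "grip": 1}, {"offset": [-138, -149, 0], "twist": -0.454, "grip": 1}])

```text
time: 4.35
tool_pos: [0.4435, 0.0028, 0.4051]
tool_rot: [0.001, -0.006, 1.0, 0.0]
contact_force: [0.9, 0.3, -1.1]
gripper_width: 0.995
```

```bash
cat >> h.py <<'E'
from scipy.spatial.transform import Rotation
def to(x,y,z,yaw=None):
    s=manip.state();q=s["tool_rot"];R=Rotation.from_quat([q[1],q[2],q[3],q[0]]).as_matrix()
    a=np.arctan2(-R[0,1],R[1,1])   # yaw of tool y from world y
    d=R.T@(np.array([x,y,z])-s["tool_pos"])*1000
    print("t",round(s["time"],2),"pos",np.round(s["tool_pos"],4),"yaw",round(a,4),"tilt",np.round(R[:2,2],4),"offset",np.round(d,1),"twist",None if yaw is None else round(a-yaw,4))
    st(s)
def st(s=None):
    s=s or manip.state(); print("F",np.round(s["contact_force"],2),"M",np.round(s["ft_torque"],3),"g",round(s["gripper_width"],3),"q6",round(s["joint_pos"][5],3),"t",round(s["time"],2))
E
python3 -c "
from h import *
to(.45,-.019,.213,.007)"
```

```text
t 4.35 pos [0.4435 0.0028 0.4051] yaw 0.0123 tilt [0.0012 0.0004] offset [ -6.  -21.9 192.1] twist 0.0053
F [ 0.87  0.33 -1.12] M [ 0.014  0.008 -0.005] g 0.995 q6 -1.745 t 4.35
```

Emit:
play_rows(increments=[{"offset": [0, 0, 120], "twist": 0, "grip": 1}, {"offset": [0, 0, 120], "twist": 0, "grip": 1}, {"offset": [0, 0, 120], "twist": 0, "grip": 1}, {"offset": [0, 0, 120], "twist": 0, "grip": 1}])

```text
time: 4.68
tool_pos: [0.4402, 0.0041, 0.2766]
tool_rot: [-0.007, -0.003, 1.0, 0.001]
contact_force: [-0.9, 1.2, -1.4]
gripper_width: 1.005
```

```bash
python3 -c "
from h import *
to(.45,-.019,.213,.007)"
```

```text
t 4.68 pos [0.4402 0.0041 0.2766] yaw 0.0061 tilt [-0.0149  0.0024] offset [-10.6 -23.3  63.4] twist -0.0009
F [-0.94  1.24 -1.39] M [ 0.043  0.032 -0.032] g 1.005 q6 -1.737 t 4.68
```

Emit:
play_rows(increments=[{"offset": [0, 0, 0], "twist": 0, "grip": 1}, {"offset": [0, 0, 0], "twist": 0, "grip": 1}])

```text
time: 4.85
tool_pos: [0.4444, 0.0041, 0.287]
tool_rot: [0.002, -0.004, 1.0, -0.0]
contact_force: [0.6, 0.2, 0.6]
gripper_width: 0.997
```

```bash
python3 -c "
from h import *
to(.45,-.019,.213,.007)"
```

```text
t 4.85 pos [0.4444 0.0041 0.287 ] yaw 0.0076 tilt [ 0.003  -0.0005] offset [ -5.2 -23.1  74. ] twist 0.0006
F [0.56 0.21 0.57] M [ 0.004 -0.013 -0.034] g 0.997 q6 -1.737 t 4.85
```

Emit:
play_rows(increments=[{"offset": [-3, -12, 35], "twist": 0, "grip": 1}, {"offset": [-5, -23, 64], "twist": 0, "grip": 1}, {"offset": [-5, -23, 74], "twist": 0, "grip": 1}, {"offset": [-5, -23, 74], "twist": 0, "grip": 1}, {"offset": [-12, -23, 74], "twist": 0, "grip": 1}])

```text
time: 5.27
tool_pos: [0.4562, -0.0186, 0.2124]
tool_rot: [0.001, -0.004, 1.0, -0.0]
contact_force: [0.5, 0.4, 0.5]
gripper_width: 0.997
```

Emit:
play_rows(increments=[{"offset": [-7, 0, 0], "twist": 0, "grip": 1}, {"offset": [-14, 0, 0], "twist": 0, "grip": 1}, {"offset": [-20, 0, 0], "twist": 0, "grip": 1}, {"offset": [-24, 0, 0], "twist": 0, "grip": 1}, {"offset": [-24, 0, 0], "twist": 0, "grip": 1}])

```text
time: 5.68
tool_pos: [0.4809, -0.0186, 0.2115]
tool_rot: [0.001, -0.004, 1.0, -0.0]
contact_force: [-0.8, -0.0, -0.2]
gripper_width: 1.001
```

```bash
python3 -c "
from h import *
to(.5115,-.019,.213,.007)
manip.grab_frame('side')
for d in manip.tip_of('cassette_center','side'): print(d['p'],w('side',d['xyz']))"
```

```text
t 5.68 pos [ 0.4809 -0.0186  0.2115] yaw 0.0077 tilt [ 0.0013 -0.0002] offset [-30.6  -0.7  -1.5] twist 0.0007
F [-0.82 -0.02 -0.23] M [-0.09  -0.006 -0.002] g 1.001 q6 -1.772 t 5.68
0.82 [ 0.5239264  -0.01421136  0.05755842]
0.8 [ 0.2871349  -0.19721194  0.01398336]
0.7 [0.22738958 0.26470015 0.01078464]
```

Emit:
play_rows(increments=[{"offset": [-4, 0, -1], "twist": 0, "grip": 1}, {"offset": [-8, 0, -1], "twist": 0, "grip": 1}, {"offset": [-12, 0, -1], "twist": 0, "grip": 1}, {"offset": [-15, 0, -1], "twist": 0, "grip": 1}, {"offset": [-18, 0, -1], "twist": 0, "grip": 1}])

```text
time: 6.2
tool_pos: [0.4978, -0.0186, 0.2113]
tool_rot: [-0.001, -0.004, 1.0, 0.0]
contact_force: [-0.6, -0.4, -1.3]
gripper_width: 1.002
```

Emit:
play_rows(increments=[{"offset": [-2, 0, 0], "twist": 0, "grip": 1}, {"offset": [-4, 0, 0], "twist": 0, "grip": 1}, {"offset": [-5, 0, 0], "twist": 0, "grip": 1}])

```text
time: 6.45
tool_pos: [0.5029, -0.0185, 0.2116]
tool_rot: [-0.0, -0.004, 1.0, 0.0]
contact_force: [-2.0, 0.0, -1.6]
gripper_width: 1.0
```

```bash
python3 -c "
from h import *
to(.5115,-.019,.213,.007)
im=manip.grab_frame('side');cv2.imwrite('pics/s2.png',cv2.resize(im[165:345,280:430],None,fx=3.3,fy=3.3,interpolation=2))"
```

```text
t 6.45 pos [ 0.5029 -0.0185  0.2116] yaw 0.0072 tilt [-0.0003  0.    ] offset [-8.6 -0.5 -1.4] twist 0.0002
F [-2.01  0.01 -1.61] M [0.016 0.257 0.039] g 1.0 q6 -1.763 t 6.45
```

View pics/s2.png

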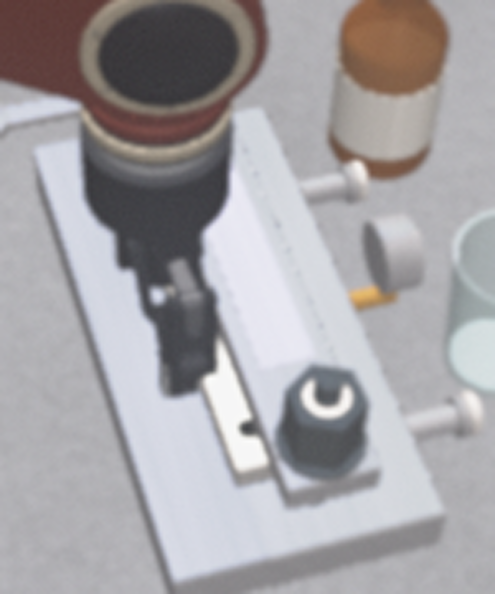

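The near finger is on the cassette's front edge (about px (205,375)) and the cassette has squared up and moved in. I'll carry on slowly.

Emit:
play_rows(increments=[{"offset": [-1, 0, 0], "twist": 0, "grip": 1}, {"offset": [-2, 0, 0], "twist": 0, "grip": 1}, {"offset": [-3, 0, 0], "twist": 0, "grip": 1}, {"offset": [-4, 0, 0], "twist": 0, "grip": 1}])

```text
time: 6.83
tool_pos: [0.5068, -0.0185, 0.2117]
tool_rot: [-0.0, -0.004, 1.0, -0.0]
contact_force: [-1.4, -0.7, -0.4]
gripper_width: 0.997
```

Emit:
play_rows(increments=[{"offset": [-0.7, 0, 0], "twist": 0, "grip": 1}, {"offset": [-1.4, 0, 0], "twist": 0, "grip": 1}, {"offset": [-2, 0, 0], "twist": 0, "grip": 1}])

```text
time: 7.08
tool_pos: [0.5088, -0.0184, 0.2117]
tool_rot: [-0.0, -0.004, 1.0, 0.0]
contact_force: [-2.6, -0.0, -1.5]
gripper_width: 1.003
```

```bash
python3 -c "
from h import *
to(.5115,-.019,.213,.007)"
```

```text
t 7.08 pos [ 0.5088 -0.0184  0.2117] yaw 0.0072 tilt [-0.  0.] offset [-2.7 -0.6 -1.3] twist 0.0002
F [-2.57 -0.01 -1.51] M [ 0.024  0.284 -0.   ] g 1.003 q6 -1.761 t 7.08
```

Emit:
play_rows(increments=[{"offset": [-0.5, 0, 0], "twist": 0, "grip": 1}, {"offset": [-1, 0, 0], "twist": 0, "grip": 1}])

```text
time: 7.25
tool_pos: [0.5098, -0.0185, 0.2117]
tool_rot: [-0.0, -0.004, 1.0, 0.0]
contact_force: [-1.4, -0.1, -0.4]
gripper_width: 0.999
```

Emit:
play_rows(increments=[{"offset": [-0.5, 0, 0], "twist": 0, "grip": 1}, {"offset": [-1, 0, 0], "twist": 0, "grip": 1}])

```text
time: 7.42
tool_pos: [0.5108, -0.0184, 0.2117]
tool_rot: [-0.0, -0.004, 1.0, 0.0]
contact_force: [-1.1, -0.9, 0.1]
gripper_width: 0.997
```

```bash
python3 -c "
from h import *
to(.5115,-.019,.213,.007)"
```

```text
t 7.42 pos [ 0.5108 -0.0184  0.2117] yaw 0.0072 tilt [-0.  0.] offset [-0.7 -0.6 -1.3] twist 0.0002
F [-1.13 -0.86  0.15] M [-0.008  0.297 -0.018] g 0.997 q6 -1.76 t 7.42
```

Emit:
play_rows(increments=[{"offset": [-0.5, 0, 0], "twist": 0, "grip": 1}, {"offset": [-1, 0, 0], "twist": 0, "grip": 1}])

```text
time: 7.58
tool_pos: [0.5118, -0.0184, 0.2117]
tool_rot: [-0.0, -0.004, 1.0, 0.0]
contact_force: [-1.7, -0.5, -1.2]
gripper_width: 0.999
```

Emit:
play_rows(increments=[{"offset": [-0.5, 0, 0], "twist": 0, "grip": 1}, {"offset": [-0.5, 0, 0], "twist": 0, "grip": 1}])

```text
time: 7.75
tool_pos: [0.5124, -0.0184, 0.2118]
tool_rot: [0.0, -0.004, 1.0, -0.0]
contact_force: [-2.0, -0.4, -1.1]
gripper_width: 1.001
```

```bash
python3 -c "
from h import *
to(.5115,-.019,.213,.007)"
```

```text
t 7.75 pos [ 0.5124 -0.0184  0.2118] yaw 0.0072 tilt [ 0.0003 -0.    ] offset [ 0.9 -0.5 -1.2] twist 0.0002
F [-1.98 -0.38 -1.14] M [-0.019  0.236 -0.006] g 1.001 q6 -1.759 t 7.75
```

Emit:
play_rows(increments=[{"offset": [-0.4, 0, 0], "twist": 0, "grip": 1}, {"offset": [-0.8, 0, 0], "twist": 0, "grip": 1}])

```text
time: 7.92
tool_pos: [0.5131, -0.0184, 0.2117]
tool_rot: [-0.0, -0.004, 1.0, -0.0]
contact_force: [-1.4, 0.6, -1.8]
gripper_width: 1.001
```

Emit:
play_rows(increments=[{"offset": [-0.4, 0, 0], "twist": 0, "grip": 1}, {"offset": [-0.8, 0, 0], "twist": 0, "grip": 1}])

```text
time: 8.08
tool_pos: [0.5137, -0.0184, 0.2117]
tool_rot: [-0.001, -0.004, 1.0, 0.0]
contact_force: [-5.4, -0.2, 2.0]
gripper_width: 0.997
```

```bash
python3 -c "
from h import *
to(.5115,-.019,.213,.007)"
```

```text
t 8.08 pos [ 0.5137 -0.0184  0.2117] yaw 0.0072 tilt [-0.0013  0.    ] offset [ 2.2 -0.6 -1.3] twist 0.0002
F [-5.4  -0.22  1.97] M [-0.073  0.745 -0.06 ] g 0.997 q6 -1.759 t 8.08
```

Emit:
play_rows(increments=[{"offset": [-0.3, 0, 0], "twist": 0, "grip": 1}, {"offset": [-0.3, 0, 0], "twist": 0, "grip": 1}])

```text
time: 8.25
tool_pos: [0.5138, -0.0184, 0.2117]
tool_rot: [-0.001, -0.004, 1.0, 0.0]
contact_force: [-6.9, -0.3, 2.3]
gripper_width: 1.002
```

```bash
python3 -c "
from h import *
to(.5115,-.019,.213,.007)"
```

```text
t 8.25 pos [ 0.5138 -0.0184  0.2117] yaw 0.0072 tilt [-0.0021  0.    ] offset [ 2.3 -0.6 -1.3] twist 0.0002
F [-6.89 -0.3   2.32] M [-0.021  0.866 -0.08 ] g 1.002 q6 -1.758 t 8.25
```

Emit:
play_rows(increments=[{"offset": [-0.3, 0, 0], "twist": 0, "grip": 1}, {"offset": [-0.3, 0, 0], "twist": 0, "grip": 1}])

```text
time: 8.42
tool_pos: [0.514, -0.0184, 0.2117]
tool_rot: [-0.001, -0.004, 1.0, -0.0]
contact_force: [-6.9, -0.6, 3.8]
gripper_width: 0.999
```

```bash
python3 -c "
from h import *
to(.5115,-.019,.213,.007)"
```

```text
t 8.42 pos [ 0.514  -0.0184  0.2117] yaw 0.0073 tilt [-0.0029 -0.    ] offset [ 2.5 -0.6 -1.3] twist 0.0003
F [-6.92 -0.64  3.8 ] M [-0.125  1.074 -0.084] g 0.999 q6 -1.758 t 8.42
```

Emit:
play_rows(increments=[{"offset": [3, 0, 0], "twist": 0, "grip": 1}, {"offset": [15, 0, 0], "twist": 0, "grip": 1}, {"offset": [15, 0, -40], "twist": 0, "grip": 1}, {"offset": [15, 0, -80], "twist": 0, "grip": 1}, {"offset": [15, 0, -123], "twist": 0, "grip": 1}])

```text
time: 8.83
tool_pos: [0.499, -0.0184, 0.3342]
tool_rot: [0.0, -0.004, 1.0, 0.0]
contact_force: [1.4, -0.3, 0.3]
gripper_width: 1.005
```

Emit:
play_rows(increments=[{"offset": [-50, 125, 0], "twist": -0.524, "grip": 1}, {"offset": [-50, 125, 0], "twist": -0.524, "grip": 1}, {"offset": [-50, 125, 0], "twist": -0.524, "grip": 1}, {"offset": [-50, 125, 0], "twist": -0.524, "grip": 1}, {"offset": [-50, 125, 0], "twist": -0.524, "grip": 1}])

```text
time: 9.25
tool_pos: [0.5495, 0.1093, 0.3343]
tool_rot: [0.002, -0.266, 0.964, 0.0]
contact_force: [-0.2, 0.3, 0.6]
gripper_width: 1.003
```

Emit:
play_rows(increments=[{"offset": [0, 0, 0], "twist": 0, "grip": 1}])

```text
time: 9.33
tool_pos: [0.5488, 0.1073, 0.3337]
tool_rot: [0.001, -0.262, 0.965, -0.0]
contact_force: [-0.2, -0.3, 1.1]
gripper_width: 1.001
```

```bash
python3 -c "
from h import *
to(.551,.1065,.277,.531)
im=manip.grab_frame('side');cv2.imwrite('pics/s3.png',cv2.resize(im[140:345,270:430],None,fx=2.9,fy=2.9,interpolation=2))"
```

```text
t 9.33 pos [0.5488 0.1073 0.3337] yaw 0.5311 tilt [ 0.0014 -0.0003] offset [-1.4 -1.7 56.7] twist 0.0001
F [-0.22 -0.28  1.07] M [-0.037  0.036 -0.008] g 1.001 q6 -2.042 t 9.33
```

View pics/s3.png

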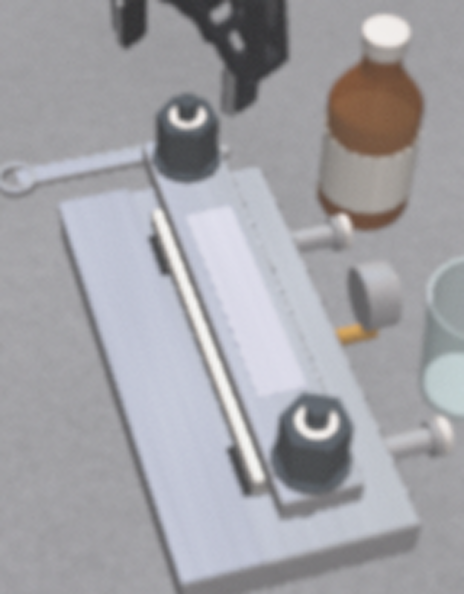

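The cassette now lies parallel to the plate's front edge (px (155,212) to (262,485)) with an even narrow strip showing. Next is the left nut.

Emit:
play_rows(increments=[{"offset": [-1, -1.5, 30], "twist": 0, "grip": 1}, {"offset": [-1, -1.5, 52], "twist": 0, "grip": 1}, {"offset": [-1, -1.5, 57], "twist": 0, "grip": 1}, {"offset": [-1, -1.5, 57], "twist": 0, "grip": 0.7}])

```text
time: 9.72
tool_pos: [0.5491, 0.1049, 0.2741]
tool_rot: [-0.002, -0.261, 0.965, 0.0]
contact_force: [0.1, 1.2, -0.5]
gripper_width: 0.884
```

```bash
python3 -c "
from h import *
to(.551,.1065,.277,.531)"
```

```text
t 9.72 pos [0.5491 0.1049 0.2741] yaw 0.5281 tilt [-0.0044 -0.0003] offset [-2.5  0.5 -2.9] twist -0.0029
F [ 0.11  1.16 -0.45] M [-0.017  0.017  0.005] g 0.884 q6 -2.043 t 9.72
```

Emit:
play_rows(increments=[{"offset": [0, 0, 0], "twist": 0, "grip": 0}, {"offset": [0, 0, 0], "twist": 0, "grip": 0}, {"offset": [0, 0, 0], "twist": 0, "grip": 0}])

```text
time: 9.97
tool_pos: [0.5508, 0.1059, 0.2784]
tool_rot: [0.002, -0.262, 0.965, -0.0]
contact_force: [-5.5, 8.5, 9.1]
gripper_width: 0.456
```

```bash
python3 -c "
from h import *
to(.551,.1065,.277,.531)"
```

```text
t 9.97 pos [0.5508 0.1059 0.2784] yaw 0.5303 tilt [0.0029 0.0007] offset [-0.5  0.4  1.4] twist -0.0007
F [-5.55  8.45  9.06] M [1.985 1.018 0.167] g 0.456 q6 -2.044 t 9.97
```

Emit:
play_rows(increments=[{"offset": [0, 0, 0], "twist": 0, "grip": 0}, {"offset": [0, 0, 0], "twist": 0, "grip": 0}, {"offset": [0, 0, 0], "twist": 0, "grip": 0}])

```text
time: 10.22
tool_pos: [0.5507, 0.1064, 0.2788]
tool_rot: [0.001, -0.262, 0.965, 0.0]
contact_force: [-2.9, 0.3, 6.6]
gripper_width: 0.426
```

```bash
python3 -c "
from h import *
to(.551,.1065,.277,.531)"
```

```text
t 10.22 pos [0.5507 0.1064 0.2788] yaw 0.5312 tilt [0.0021 0.0011] offset [-0.4 -0.1  1.8] twist 0.0002
F [-2.85  0.28  6.58] M [0.335 0.503 0.081] g 0.426 q6 -2.044 t 10.22
```

Emit:
play_rows(increments=[{"offset": [0, 0, 0], "twist": 0, "grip": 1}, {"offset": [0, 0, 0], "twist": 0, "grip": 1}, {"offset": [0, 0, -28], "twist": 0, "grip": 1}, {"offset": [0, 0, -57], "twist": 0, "grip": 1}])

```text
time: 10.55
tool_pos: [0.5493, 0.1059, 0.3315]
tool_rot: [-0.003, -0.262, 0.965, 0.0]
contact_force: [-0.0, -0.2, 1.0]
gripper_width: 0.963
```

Emit:
play_rows(increments=[{"offset": [104, -180, 0], "twist": 0, "grip": 1}, {"offset": [104, -180, 0], "twist": 0, "grip": 1}, {"offset": [104, -180, 0], "twist": 0, "grip": 1}, {"offset": [104, -180, 0], "twist": 0, "grip": 1}, {"offset": [104, -180, 0], "twist": 0, "grip": 1}])

```text
time: 10.97
tool_pos: [0.5514, -0.1037, 0.3339]
tool_rot: [0.001, -0.263, 0.965, -0.001]
contact_force: [1.1, 0.4, -0.0]
gripper_width: 0.998
```

Emit:
play_rows(increments=[{"offset": [21, -36.4, 0], "twist": 0, "grip": 1}, {"offset": [21, -36.4, 0], "twist": 0, "grip": 1}, {"offset": [21, -36.4, 0], "twist": 0, "grip": 1}])

```text
time: 11.22
tool_pos: [0.5519, -0.146, 0.3336]
tool_rot: [0.0, -0.261, 0.965, -0.0]
contact_force: [0.4, 1.3, -0.5]
gripper_width: 0.999
```

```bash
python3 -c "
from h import *
to(.5525,-.1436,.279,.531)"
```

```text
t 11.22 pos [ 0.5519 -0.146   0.3336] yaw 0.5271 tilt [ 0.0004 -0.0002] offset [-1.7  1.8 54.6] twist -0.0039
F [ 0.41  1.25 -0.49] M [0.022 0.007 0.024] g 0.999 q6 -2.487 t 11.22
```

Emit:
play_rows(increments=[{"offset": [-1, 1, 30], "twist": 0, "grip": 1}, {"offset": [-1, 1, 50], "twist": 0, "grip": 1}, {"offset": [-1, 1, 55], "twist": 0, "grip": 0.7}, {"offset": [-1, 1, 55], "twist": 0, "grip": 0.5}])

```text
time: 11.55
tool_pos: [0.5516, -0.141, 0.2761]
tool_rot: [-0.002, -0.263, 0.965, 0.001]
contact_force: [0.7, 1.1, 0.4]
gripper_width: 0.752
```

Emit:
play_rows(increments=[{"offset": [0, 0, 0], "twist": 0, "grip": 0}, {"offset": [0, 0, 0], "twist": 0, "grip": 0}, {"offset": [0, 0, 0], "twist": 0, "grip": 0}, {"offset": [0, 0, 0], "twist": 0, "grip": 0}])

```text
time: 11.88
tool_pos: [0.5532, -0.1426, 0.2806]
tool_rot: [0.002, -0.263, 0.965, -0.001]
contact_force: [0.7, 0.2, 3.8]
gripper_width: 0.415
```

```bash
python3 -c "
from h import *
to(.5525,-.1436,.279,.531)"
```

```text
t 11.88 pos [ 0.5532 -0.1426  0.2806] yaw 0.5318 tilt [ 0.0038 -0.0013] offset [ 1.1 -0.5  1.6] twist 0.0008
F [0.72 0.17 3.76] M [ 0.062 -0.09   0.209] g 0.415 q6 -2.485 t 11.88
```

Emit:
play_rows(increments=[{"offset": [0, 0, 0.3], "twist": 0.12, "grip": 0}, {"offset": [0, 0, 0.6], "twist": 0.24, "grip": 0}, {"offset": [0, 0, 0.9], "twist": 0.36, "grip": 0}, {"offset": [0, 0, 1.2], "twist": 0.48, "grip": 0}])

```text
time: 12.22
tool_pos: [0.5532, -0.1428, 0.2794]
tool_rot: [0.002, -0.023, 1.0, -0.001]
contact_force: [0.8, -0.6, 3.3]
gripper_width: 0.414
```

```bash
python3 -c "
from h import *
to(.5525,-.1436,.279,-.516)"
```

```text
t 12.22 pos [ 0.5532 -0.1428  0.2794] yaw 0.0457 tilt [ 0.0039 -0.0011] offset [ 0.8 -0.8  0.4] twist 0.5617
F [ 0.82 -0.63  3.34] M [ 0.222 -0.166  0.289] g 0.414 q6 -2.0 t 12.22
```

Emit:
play_rows(increments=[{"offset": [0, 0, 0.3], "twist": 0.12, "grip": 0}, {"offset": [0, 0, 0.6], "twist": 0.24, "grip": 0}, {"offset": [0, 0, 0.9], "twist": 0.36, "grip": 0}, {"offset": [0, 0, 1.2], "twist": 0.48, "grip": 0}, {"offset": [0, 0, 1.5], "twist": 0.567, "grip": 0}])

```text
time: 12.63
tool_pos: [0.5532, -0.1429, 0.2779]
tool_rot: [0.002, 0.258, 0.966, -0.0]
contact_force: [0.8, -1.4, 5.2]
gripper_width: 0.412
```

```bash
python3 -c "
from h import *
to(.5525,-.1436,.279,-.516)"
```

```text
t 12.63 pos [ 0.5532 -0.1429  0.2779] yaw -0.521 tilt [ 0.004  -0.0013] offset [ 0.3 -0.9 -1.1] twist -0.005
F [ 0.84 -1.44  5.22] M [ 0.239 -0.168  0.315] g 0.412 q6 -1.433 t 12.63
```

Emit:
play_rows(increments=[{"offset": [0, 0, 0], "twist": 0, "grip": 0}])

```text
time: 12.72
tool_pos: [0.5532, -0.143, 0.2779]
tool_rot: [0.002, 0.256, 0.967, -0.0]
contact_force: [0.6, -2.4, 5.0]
gripper_width: 0.414
```

```bash
python3 -c "
from h import *
to(.5525,-.1436,.279,-.516)"
```

```text
t 12.72 pos [ 0.5532 -0.143   0.2779] yaw -0.5182 tilt [ 0.0041 -0.0011] offset [ 0.3 -0.9 -1.1] twist -0.0022
F [ 0.6  -2.41  5.04] M [ 0.154 -0.274 -0.347] g 0.414 q6 -1.436 t 12.72
```

Emit:
play_rows(increments=[{"offset": [0, 0, 0], "twist": 0, "grip": 1}, {"offset": [0, 0, 0], "twist": 0, "grip": 1}, {"offset": [0, 0, -28], "twist": 0, "grip": 1}, {"offset": [0, 0, -57], "twist": 0, "grip": 1}])

```text
time: 13.05
tool_pos: [0.5511, -0.1419, 0.3297]
tool_rot: [-0.004, 0.254, 0.967, 0.001]
contact_force: [0.4, 0.2, 0.2]
gripper_width: 0.953
```

Emit:
play_rows(increments=[{"offset": [18, 31, 0], "twist": -0.11, "grip": 1}, {"offset": [36, 62, 0], "twist": -0.22, "grip": 1}, {"offset": [54, 93, 0], "twist": -0.33, "grip": 1}, {"offset": [72, 124, 0], "twist": -0.44, "grip": 1}, {"offset": [90, 155, 0], "twist": -0.55, "grip": 1}])

```text
time: 13.47
tool_pos: [0.5498, 0.0384, 0.3321]
tool_rot: [-0.001, -0.02, 1.0, 0.0]
contact_force: [0.7, -0.3, 0.4]
gripper_width: 0.999
```

```bash
python3 -c "
from h import *
to(.5507,.1064,.280,.531)"
```

```text
t 13.47 pos [0.5498 0.0384 0.3321] yaw 0.0408 tilt [-0.0013  0.0001] offset [-3.7 67.9 52.1] twist -0.4902
F [ 0.74 -0.27  0.36] M [ 0.03  -0.031 -0.013] g 0.999 q6 -1.677 t 13.47
```

Emit:
play_rows(increments=[{"offset": [-1, 35, 0], "twist": -0.12, "grip": 1}, {"offset": [-2, 69, 0], "twist": -0.24, "grip": 1}, {"offset": [-2, 69, 0], "twist": -0.36, "grip": 1}, {"offset": [-2, 69, 20], "twist": -0.48, "grip": 1}, {"offset": [-2, 69, 30], "twist": -0.497, "grip": 1}])

```text
time: 13.88
tool_pos: [0.5494, 0.1067, 0.301]
tool_rot: [-0.001, -0.265, 0.964, 0.0]
contact_force: [-0.1, 0.6, -0.6]
gripper_width: 1.003
```

```bash
python3 -c "
from h import *
to(.5507,.1064,.280,.531)"
```

```text
t 13.88 pos [0.5494 0.1067 0.301 ] yaw 0.5368 tilt [-0.0023 -0.0002] offset [-1.  -0.9 20.9] twist 0.0058
F [-0.11  0.55 -0.59] M [ 0.036  0.073 -0.009] g 1.003 q6 -2.049 t 13.88
```

Emit:
play_rows(increments=[{"offset": [-1, -0.5, 16], "twist": 0, "grip": 1}, {"offset": [-1, -0.5, 23], "twist": 0, "grip": 0.7}, {"offset": [-1, -0.5, 23], "twist": 0, "grip": 0.3}, {"offset": [-1, -0.5, 23], "twist": 0, "grip": 0}, {"offset": [-1, -0.5, 23], "twist": 0, "grip": 0}])

```text
time: 14.3
tool_pos: [0.5515, 0.1057, 0.2804]
tool_rot: [0.0, -0.262, 0.965, 0.0]
contact_force: [-11.4, 12.4, 8.5]
gripper_width: 0.452
```

Emit:
play_rows(increments=[{"offset": [0, 0, 0], "twist": 0, "grip": 0}, {"offset": [0, 0, 0], "twist": 0, "grip": 0}])

```text
time: 14.47
tool_pos: [0.5512, 0.1063, 0.2808]
tool_rot: [-0.0, -0.262, 0.965, 0.001]
contact_force: [-4.2, 3.2, 3.9]
gripper_width: 0.421
```

```bash
python3 -c "
from h import *
to(.5507,.1064,.280,.531)"
```

```text
t 14.47 pos [0.5512 0.1063 0.2808] yaw 0.531 tilt [-0.0006  0.0017] offset [0.4 0.4 0.8] twist 0.0
F [-4.16  3.2   3.85] M [0.48  0.615 0.065] g 0.421 q6 -2.045 t 14.47
```

Emit:
play_rows(increments=[{"offset": [0, 0, 0.3], "twist": 0.12, "grip": 0}, {"offset": [0, 0, 0.6], "twist": 0.24, "grip": 0}, {"offset": [0, 0, 0.9], "twist": 0.36, "grip": 0}, {"offset": [0, 0, 1.2], "twist": 0.48, "grip": 0}, {"offset": [0, 0, 1.5], "twist": 0.6, "grip": 0}])

```text
time: 14.88
tool_pos: [0.5511, 0.1067, 0.2793]
tool_rot: [-0.0, 0.037, 0.999, 0.001]
contact_force: [-4.8, 7.0, 3.0]
gripper_width: 0.424
```

```bash
python3 -c "
from h import *
to(.5507,.1064,.280,-.516)"
```

```text
t 14.88 pos [0.5511 0.1067 0.2793] yaw -0.0742 tilt [-0.0006  0.0027] offset [ 0.3 -0.4 -0.7] twist 0.4418
F [-4.79  7.05  3.02] M [0.817 0.639 0.27 ] g 0.424 q6 -1.439 t 14.88
```

Emit:
play_rows(increments=[{"offset": [0, 0, 0.3], "twist": 0.12, "grip": 0}, {"offset": [0, 0, 0.6], "twist": 0.24, "grip": 0}, {"offset": [0, 0, 0.9], "twist": 0.36, "grip": 0}, {"offset": [0, 0, 1.2], "twist": 0.447, "grip": 0}])

```text
time: 15.22
tool_pos: [0.5511, 0.107, 0.2781]
tool_rot: [-0.001, 0.257, 0.966, 0.002]
contact_force: [-2.9, 7.4, 2.5]
gripper_width: 0.421
```

```bash
python3 -c "
from h import *
to(.5507,.1064,.280,-.516)"
```

```text
t 15.22 pos [0.5511 0.107  0.2781] yaw -0.5206 tilt [-0.0001  0.0037] offset [ 0.1 -0.7 -1.9] twist -0.0046
F [-2.92  7.45  2.54] M [1.066 0.577 0.292] g 0.421 q6 -0.993 t 15.22
```

Emit:
play_rows(increments=[{"offset": [0, 0, 0], "twist": 0, "grip": 1}, {"offset": [0, 0, 0], "twist": 0, "grip": 1}, {"offset": [0, 0, -28], "twist": 0, "grip": 1}, {"offset": [0, 0, -57], "twist": 0, "grip": 1}])

```text
time: 15.55
tool_pos: [0.5506, 0.1054, 0.3327]
tool_rot: [-0.002, 0.255, 0.967, -0.001]
contact_force: [1.3, -0.3, 0.2]
gripper_width: 0.966
```

Emit:
play_rows(increments=[{"offset": [-18, -31, 0], "twist": -0.11, "grip": 1}, {"offset": [-36, -62, 0], "twist": -0.22, "grip": 1}, {"offset": [-54, -93, 0], "twist": -0.33, "grip": 1}, {"offset": [-72, -124, 0], "twist": -0.44, "grip": 1}, {"offset": [-90, -155, 0], "twist": -0.55, "grip": 1}])

```text
time: 15.97
tool_pos: [0.553, -0.0754, 0.335]
tool_rot: [0.001, -0.02, 1.0, -0.001]
contact_force: [1.2, -0.3, 0.7]
gripper_width: 0.999
```

Emit:
play_rows(increments=[{"offset": [1, -35, 0], "twist": -0.12, "grip": 1}, {"offset": [1, -71, 0], "twist": -0.24, "grip": 1}, {"offset": [1, -71, 0], "twist": -0.36, "grip": 1}, {"offset": [1, -71, 20], "twist": -0.48, "grip": 1}, {"offset": [1, -71, 30], "twist": -0.497, "grip": 1}])

```text
time: 16.38
tool_pos: [0.5544, -0.1457, 0.3036]
tool_rot: [0.0, -0.263, 0.965, -0.0]
contact_force: [-0.5, -0.9, -1.3]
gripper_width: 0.999
```

```bash
python3 -c "
from h import *
to(.5532,-.143,.279,.531)"
```

```text
t 16.38 pos [ 0.5544 -0.1457  0.3036] yaw 0.5326 tilt [ 0.0006 -0.0009] offset [-0.3  3.  24.6] twist 0.0016
F [-0.5  -0.87 -1.32] M [ 0.049 -0.009 -0.005] g 0.999 q6 -2.49 t 16.38
```

Emit:
play_rows(increments=[{"offset": [0, 2.5, 17], "twist": 0, "grip": 1}, {"offset": [0, 2.5, 26], "twist": 0, "grip": 0.7}, {"offset": [0, 2.5, 26], "twist": 0, "grip": 0.3}, {"offset": [0, 2.5, 26], "twist": 0, "grip": 0}, {"offset": [0, 2.5, 26], "twist": 0, "grip": 0}])

```text
time: 16.8
tool_pos: [0.5537, -0.1422, 0.2789]
tool_rot: [0.0, -0.262, 0.965, -0.0]
contact_force: [-0.3, -0.4, 0.1]
gripper_width: 0.458
```

Emit:
play_rows(increments=[{"offset": [0, 0, 0], "twist": 0, "grip": 0}, {"offset": [0, 0, 0], "twist": 0, "grip": 0}])

```text
time: 16.97
tool_pos: [0.5538, -0.1424, 0.2793]
tool_rot: [0.001, -0.263, 0.965, -0.001]
contact_force: [0.3, 0.2, 1.6]
gripper_width: 0.416
```

```bash
python3 -c "
from h import *
to(.5532,-.143,.279,.531)"
```

```text
t 16.97 pos [ 0.5538 -0.1424  0.2793] yaw 0.5314 tilt [ 0.0021 -0.0012] offset [ 0.8 -0.2  0.3] twist 0.0004
F [0.33 0.17 1.57] M [0.01  0.027 0.154] g 0.416 q6 -2.484 t 16.97
```

Emit:
play_rows(increments=[{"offset": [0, 0, 0.3], "twist": 0.12, "grip": 0}, {"offset": [0, 0, 0.6], "twist": 0.24, "grip": 0}, {"offset": [0, 0, 0.9], "twist": 0.36, "grip": 0}, {"offset": [0, 0, 1.2], "twist": 0.48, "grip": 0}])

```text
time: 17.3
tool_pos: [0.5538, -0.1426, 0.2781]
tool_rot: [0.001, -0.023, 1.0, -0.001]
contact_force: [-0.5, -3.6, 1.1]
gripper_width: 0.418
```

```bash
python3 -c "
from h import *
to(.5532,-.143,.279,-.516)"
```

```text
t 17.3 pos [ 0.5538 -0.1426  0.2781] yaw 0.0456 tilt [ 0.0024 -0.0015] offset [ 0.6 -0.3 -0.9] twist 0.5616
F [-0.48 -3.61  1.11] M [ 0.091 -0.06   0.298] g 0.418 q6 -1.998 t 17.3
```

Emit:
play_rows(increments=[{"offset": [0, 0, 0.3], "twist": 0.12, "grip": 0}, {"offset": [0, 0, 0.6], "twist": 0.24, "grip": 0}])

```text
time: 17.47
tool_pos: [0.5538, -0.1428, 0.2775]
tool_rot: [0.001, 0.097, 0.995, -0.001]
contact_force: [0.6, -3.1, 1.4]
gripper_width: 0.412
```

```bash
python3 -c "
from h import *
to(.5532,-.143,.279,-.516)"
```

```text
t 17.47 pos [ 0.5538 -0.1428  0.2775] yaw -0.1945 tilt [ 0.0025 -0.0016] offset [ 0.5 -0.4 -1.5] twist 0.3215
F [ 0.55 -3.13  1.37] M [ 0.108 -0.132  0.336] g 0.412 q6 -1.758 t 17.47
```

Emit:
play_rows(increments=[{"offset": [0, 0, 0.3], "twist": 0.12, "grip": 0}, {"offset": [0, 0, 0.4], "twist": 0.2, "grip": 0}])

```text
time: 17.63
tool_pos: [0.5538, -0.1429, 0.277]
tool_rot: [0.001, 0.196, 0.981, -0.001]
contact_force: [0.5, -4.2, -0.6]
gripper_width: 0.415
```

```bash
python3 -c "
from h import *
to(.5532,-.143,.279,-.516)"
```

```text
t 17.63 pos [ 0.5538 -0.1429  0.277 ] yaw -0.394 tilt [ 0.0026 -0.0017] offset [ 0.5 -0.3 -2. ] twist 0.122
F [ 0.51 -4.22 -0.63] M [ 0.066 -0.196  0.278] g 0.415 q6 -1.559 t 17.63
```

Emit:
play_rows(increments=[{"offset": [0, 0, 0.3], "twist": 0.127, "grip": 0}])

```text
time: 17.72
tool_pos: [0.5538, -0.1429, 0.2767]
tool_rot: [0.002, 0.256, 0.967, -0.001]
contact_force: [0.7, -4.9, 0.7]
gripper_width: 0.414
```

```bash
python3 -c "
from h import *
to(.5532,-.143,.279,-.516)"
```

```text
t 17.72 pos [ 0.5538 -0.1429  0.2767] yaw -0.5185 tilt [ 0.0026 -0.0019] offset [ 0.4 -0.3 -2.3] twist -0.0025
F [ 0.73 -4.85  0.75] M [-0.015 -0.224  0.288] g 0.414 q6 -1.435 t 17.72
```

Emit:
play_rows(increments=[{"offset": [0, 0, 0], "twist": 0, "grip": 1}, {"offset": [0, 0, 0], "twist": 0, "grip": 1}, {"offset": [0, 0, -28], "twist": 0, "grip": 1}, {"offset": [0, 0, -59], "twist": 0, "grip": 1}])

```text
time: 18.05
tool_pos: [0.5523, -0.1416, 0.3321]
tool_rot: [-0.003, 0.253, 0.968, 0.001]
contact_force: [0.5, -0.2, 0.3]
gripper_width: 0.951
```

Emit:
play_rows(increments=[{"offset": [18, 31, 0], "twist": -0.11, "grip": 1}, {"offset": [36, 62, 0], "twist": -0.22, "grip": 1}, {"offset": [54, 93, 0], "twist": -0.33, "grip": 1}, {"offset": [72, 124, 0], "twist": -0.44, "grip": 1}, {"offset": [90, 155, 0], "twist": -0.55, "grip": 1}])

```text
time: 18.47
tool_pos: [0.5507, 0.0388, 0.335]
tool_rot: [0.0, -0.022, 1.0, 0.0]
contact_force: [0.5, -0.5, -0.1]
gripper_width: 1.0
```

Emit:
play_rows(increments=[{"offset": [-1, 35, 0], "twist": -0.12, "grip": 1}, {"offset": [-1, 70, 0], "twist": -0.24, "grip": 1}, {"offset": [-1, 70, 0], "twist": -0.36, "grip": 1}, {"offset": [-1, 70, 20], "twist": -0.48, "grip": 1}, {"offset": [-1, 70, 30], "twist": -0.497, "grip": 1}])

```text
time: 18.88
tool_pos: [0.5492, 0.1081, 0.3037]
tool_rot: [-0.0, -0.267, 0.964, 0.0]
contact_force: [-0.7, -0.7, -0.4]
gripper_width: 1.002
```

```bash
python3 -c "
from h import *
to(.551,.1072,.2775,.531)"
```

```text
t 18.88 pos [0.5492 0.1081 0.3037] yaw 0.5399 tilt [-0.0004  0.0002] offset [-1.1 -1.7 26.2] twist 0.0089
F [-0.67 -0.74 -0.37] M [-0.019  0.023  0.007] g 1.002 q6 -2.049 t 18.88
```

Emit:
play_rows(increments=[{"offset": [-1.5, -1, 17], "twist": 0, "grip": 1}, {"offset": [-1.5, -1, 27], "twist": 0, "grip": 0.7}, {"offset": [-1.5, -1, 27], "twist": 0, "grip": 0.3}, {"offset": [-1.5, -1, 27], "twist": 0, "grip": 0}, {"offset": [-1.5, -1, 27], "twist": 0, "grip": 0}])

```text
time: 19.3
tool_pos: [0.5516, 0.1067, 0.2782]
tool_rot: [0.0, -0.263, 0.965, -0.0]
contact_force: [-0.0, -0.0, 0.2]
gripper_width: 0.455
```

Emit:
play_rows(increments=[{"offset": [0, 0, 0], "twist": 0, "grip": 0}, {"offset": [0, 0, 0], "twist": 0, "grip": 0}])

```text
time: 19.47
tool_pos: [0.5515, 0.1069, 0.2786]
tool_rot: [0.0, -0.263, 0.965, -0.0]
contact_force: [-2.0, 0.6, 2.2]
gripper_width: 0.422
```

```bash
python3 -c "
from h import *
to(.551,.1072,.2775,.531)"
```

```text
t 19.47 pos [0.5515 0.1069 0.2786] yaw 0.5331 tilt [0.0008 0.0002] offset [0.3 0.5 1.1] twist 0.0021
F [-2.02  0.61  2.21] M [0.028 0.332 0.053] g 0.422 q6 -2.045 t 19.47
```

Emit:
play_rows(increments=[{"offset": [0, 0, 0.3], "twist": 0.12, "grip": 0}, {"offset": [0, 0, 0.6], "twist": 0.24, "grip": 0}, {"offset": [0, 0, 0.9], "twist": 0.36, "grip": 0}, {"offset": [0, 0, 1.2], "twist": 0.48, "grip": 0}, {"offset": [0, 0, 1.5], "twist": 0.6, "grip": 0}])

```text
time: 19.88
tool_pos: [0.5515, 0.1071, 0.277]
tool_rot: [0.0, 0.036, 0.999, 0.0]
contact_force: [-2.7, 2.4, 3.0]
gripper_width: 0.419
```

```bash
python3 -c "
from h import *
to(.551,.1072,.2775,-.516)"
```

```text
t 19.88 pos [0.5515 0.1071 0.277 ] yaw -0.0722 tilt [0.0008 0.0004] offset [ 0.5  0.1 -0.5] twist 0.4438
F [-2.66  2.39  2.98] M [0.186 0.335 0.271] g 0.419 q6 -1.44 t 19.88
```

Emit:
play_rows(increments=[{"offset": [0, 0, 0.3], "twist": 0.12, "grip": 0}, {"offset": [0, 0, 0.6], "twist": 0.24, "grip": 0}])

```text
time: 20.05
tool_pos: [0.5515, 0.1072, 0.2764]
tool_rot: [0.0, 0.155, 0.988, 0.0]
contact_force: [-2.7, 1.2, 3.0]
gripper_width: 0.422
```

```bash
python3 -c "
from h import *
to(.551,.1072,.2775,-.516)"
```

```text
t 20.05 pos [0.5515 0.1072 0.2764] yaw -0.3121 tilt [0.0008 0.0006] offset [ 0.5 -0.1 -1.1] twist 0.2039
F [-2.71  1.24  2.97] M [0.202 0.367 0.265] g 0.422 q6 -1.2 t 20.05
```

Emit:
play_rows(increments=[{"offset": [0, 0, 0.3], "twist": 0.12, "grip": 0}, {"offset": [0, 0, 0.5], "twist": 0.207, "grip": 0}])

```text
time: 20.22
tool_pos: [0.5515, 0.1072, 0.2759]
tool_rot: [0.0, 0.256, 0.967, 0.001]
contact_force: [-1.8, 2.0, 1.2]
gripper_width: 0.423
```

```bash
python3 -c "
from h import *
to(.551,.1072,.2775,-.516)"
```

```text
t 20.22 pos [0.5515 0.1072 0.2759] yaw -0.5185 tilt [0.001  0.0008] offset [ 0.4 -0.3 -1.6] twist -0.0025
F [-1.77  2.03  1.21] M [0.233 0.307 0.281] g 0.423 q6 -0.993 t 20.22
```

Emit:
play_rows(increments=[{"offset": [0, 0, 0], "twist": 0, "grip": 1}, {"offset": [0, 0, 0], "twist": 0, "grip": 1}, {"offset": [0, 0, -28], "twist": 0, "grip": 1}, {"offset": [0, 0, -59], "twist": 0, "grip": 1}])

```text
time: 20.55
tool_pos: [0.5504, 0.1066, 0.3318]
tool_rot: [-0.003, 0.253, 0.967, -0.001]
contact_force: [1.3, 0.4, 0.3]
gripper_width: 0.957
```

Emit:
play_rows(increments=[{"offset": [-18, -31, 0], "twist": -0.11, "grip": 1}, {"offset": [-36, -62, 0], "twist": -0.22, "grip": 1}, {"offset": [-54, -93, 0], "twist": -0.33, "grip": 1}, {"offset": [-72, -124, 0], "twist": -0.44, "grip": 1}, {"offset": [-90, -155, 0], "twist": -0.55, "grip": 1}])

```text
time: 20.97
tool_pos: [0.5534, -0.074, 0.3346]
tool_rot: [0.001, -0.022, 1.0, -0.0]
contact_force: [-0.5, -0.2, 0.3]
gripper_width: 0.998
```

Emit:
play_rows(increments=[{"offset": [1, -35, 0], "twist": -0.12, "grip": 1}, {"offset": [1, -70, 0], "twist": -0.24, "grip": 1}, {"offset": [1, -70, 0], "twist": -0.36, "grip": 1}, {"offset": [1, -70, 20], "twist": -0.48, "grip": 1}, {"offset": [1, -70, 30], "twist": -0.497, "grip": 1}])

```text
time: 21.38
tool_pos: [0.5549, -0.1434, 0.3033]
tool_rot: [0.0, -0.265, 0.964, -0.0]
contact_force: [-0.6, 0.2, -0.9]
gripper_width: 0.998
```

```bash
python3 -c "
from h import *
to(.5536,-.143,.275,.531)"
```

```text
t 21.38 pos [ 0.5549 -0.1434  0.3033] yaw 0.5358 tilt [ 0.0004 -0.0003] offset [ 1.   1.  28.3] twist 0.0048
F [-0.61  0.22 -0.92] M [ 0.024 -0.019 -0.034] g 0.998 q6 -2.489 t 21.38
```

Emit:
play_rows(increments=[{"offset": [0, 0.8, 18], "twist": 0, "grip": 1}, {"offset": [0, 0.8, 29], "twist": 0, "grip": 0.7}, {"offset": [0, 0.8, 29], "twist": 0, "grip": 0.3}, {"offset": [0, 0.8, 29], "twist": 0, "grip": 0}, {"offset": [0, 0.8, 29], "twist": 0, "grip": 0}])

```text
time: 21.8
tool_pos: [0.555, -0.1415, 0.2756]
tool_rot: [0.0, -0.264, 0.965, -0.0]
contact_force: [-0.1, 0.1, 0.4]
gripper_width: 0.459
```

Emit:
play_rows(increments=[{"offset": [0, 0, 0], "twist": 0, "grip": 0}, {"offset": [0, 0, 0], "twist": 0, "grip": 0}])

```text
time: 21.97
tool_pos: [0.5551, -0.1417, 0.2761]
tool_rot: [0.001, -0.264, 0.965, -0.001]
contact_force: [0.2, -1.1, 1.3]
gripper_width: 0.411
```

Emit:
play_rows(increments=[{"offset": [0, 0, 0.25], "twist": 0.1, "grip": 0}, {"offset": [0, 0, 0.5], "twist": 0.2, "grip": 0}])

```text
time: 22.13
tool_pos: [0.5552, -0.142, 0.2757]
tool_rot: [0.001, -0.164, 0.986, -0.001]
contact_force: [1.2, -2.7, -0.4]
gripper_width: 0.408
```

```bash
python3 -c "
from h import *
to(.5536,-.143,.2775,-.516)"
```

```text
t 22.13 pos [ 0.5552 -0.142   0.2757] yaw 0.329 tilt [ 0.0024 -0.0016] offset [ 1.8 -0.5 -1.9] twist 0.845
F [ 1.2  -2.7  -0.41] M [-0.019 -0.013  0.31 ] g 0.408 q6 -2.28 t 22.13
```

Emit:
play_rows(increments=[{"offset": [0, 0, 0.25], "twist": 0.1, "grip": 0}])

```text
time: 22.22
tool_pos: [0.5552, -0.1421, 0.2754]
tool_rot: [0.001, -0.114, 0.993, -0.001]
contact_force: [2.3, -3.9, 0.6]
gripper_width: 0.414
```

```bash
python3 -c "
from h import *
st()"
```

```text
F [ 2.32 -3.93  0.59] M [-0.058 -0.085  0.34 ] g 0.414 q6 -2.18 t 22.22
```

Emit:
play_rows(increments=[{"offset": [0, 0, 0.25], "twist": 0.1, "grip": 0}])

```text
time: 22.3
tool_pos: [0.5552, -0.1422, 0.2752]
tool_rot: [0.001, -0.064, 0.998, -0.001]
contact_force: [0.8, -4.1, 0.9]
gripper_width: 0.416
```

```bash
python3 -c "
from h import *
st()"
```

```text
F [ 0.83 -4.13  0.86] M [-0.047 -0.042  0.321] g 0.416 q6 -2.08 t 22.3
```

Emit:
play_rows(increments=[{"offset": [0, 0, 0.25], "twist": 0.1, "grip": 0}])

```text
time: 22.38
tool_pos: [0.5552, -0.1424, 0.2751]
tool_rot: [0.001, -0.014, 1.0, -0.001]
contact_force: [-0.0, -5.5, 0.6]
gripper_width: 0.409
```

```bash
python3 -c "
from h import *
st()"
```

```text
F [-0.02 -5.47  0.59] M [-0.064 -0.067  0.363] g 0.409 q6 -1.98 t 22.38
```

Emit:
play_rows(increments=[{"offset": [0, 0, 0.25], "twist": 0.1, "grip": 0}])

```text
time: 22.47
tool_pos: [0.5553, -0.1425, 0.2749]
tool_rot: [0.001, 0.036, 0.999, -0.001]
contact_force: [0.5, -6.8, 1.1]
gripper_width: 0.415
```

```bash
python3 -c "
from h import *
st()"
```

```text
F [ 0.54 -6.82  1.08] M [-0.188 -0.031  0.392] g 0.415 q6 -1.88 t 22.47
```

Emit:
play_rows(increments=[{"offset": [0, 0, 0.1], "twist": 0.1, "grip": 0}])

```text
time: 22.55
tool_pos: [0.5552, -0.1426, 0.2748]
tool_rot: [0.002, 0.085, 0.996, -0.001]
contact_force: [0.2, -6.8, 0.3]
gripper_width: 0.415
```

```bash
python3 -c "
from h import *
st()"
```

```text
F [ 0.16 -6.84  0.28] M [-0.191 -0.096  0.442] g 0.415 q6 -1.78 t 22.55
```

Emit:
play_rows(increments=[{"offset": [0, 0, 0], "twist": 0, "grip": 1}, {"offset": [0, 0, 0], "twist": 0, "grip": 1}, {"offset": [0, 0, -28], "twist": 0, "grip": 1}, {"offset": [0, 0, -60], "twist": 0, "grip": 1}])

```text
time: 22.88
tool_pos: [0.5536, -0.141, 0.3309]
tool_rot: [-0.003, 0.083, 0.997, 0.001]
contact_force: [0.9, -0.9, 0.3]
gripper_width: 0.954
```

Emit:
play_rows(increments=[{"offset": [7, 35, 0], "twist": -0.07, "grip": 1}, {"offset": [14, 70, 0], "twist": -0.14, "grip": 1}, {"offset": [20, 105, 0], "twist": -0.21, "grip": 1}, {"offset": [26, 140, 0], "twist": -0.28, "grip": 1}, {"offset": [32, 176, 0], "twist": -0.35, "grip": 1}])

```text
time: 23.3
tool_pos: [0.552, 0.0389, 0.3339]
tool_rot: [0.001, -0.094, 0.996, 0.0]
contact_force: [-0.1, 0.9, -0.2]
gripper_width: 0.998
```

Emit:
play_rows(increments=[{"offset": [-6, 34, 0], "twist": -0.12, "grip": 1}, {"offset": [-12, 69, 0], "twist": -0.24, "grip": 1}, {"offset": [-12, 69, 0], "twist": -0.35, "grip": 1}, {"offset": [-12, 69, 20], "twist": -0.35, "grip": 1}, {"offset": [-12, 69, 30], "twist": -0.35, "grip": 1}])

```text
time: 23.72
tool_pos: [0.5512, 0.1084, 0.3027]
tool_rot: [0.0, -0.265, 0.964, 0.0]
contact_force: [0.2, 0.5, -0.2]
gripper_width: 1.0
```

```bash
python3 -c "
from h import *
to(.5513,.1071,.275,.531)"
```

```text
t 23.72 pos [0.5512 0.1084 0.3027] yaw 0.5361 tilt [-0.      0.0002] offset [ 0.6 -1.1 27.7] twist 0.0051
F [ 0.22  0.55 -0.22] M [-0.005  0.016 -0.01 ] g 1.0 q6 -2.045 t 23.72
```

Emit:
play_rows(increments=[{"offset": [0, -1, 18], "twist": 0, "grip": 1}, {"offset": [0, -1, 28], "twist": 0, "grip": 0.7}, {"offset": [0, -1, 28], "twist": 0, "grip": 0.3}, {"offset": [0, -1, 28], "twist": 0, "grip": 0}, {"offset": [0, -1, 28], "twist": 0, "grip": 0}])

```text
time: 24.13
tool_pos: [0.5524, 0.1062, 0.2761]
tool_rot: [0.0, -0.263, 0.965, 0.0]
contact_force: [-3.9, 5.2, 3.5]
gripper_width: 0.453
```

Emit:
play_rows(increments=[{"offset": [0, 0, 0], "twist": 0, "grip": 0}, {"offset": [0, 0, 0], "twist": 0, "grip": 0}])

```text
time: 24.3
tool_pos: [0.5521, 0.1069, 0.2765]
tool_rot: [0.0, -0.264, 0.965, 0.001]
contact_force: [-3.3, 2.1, 3.0]
gripper_width: 0.42
```

Emit:
play_rows(increments=[{"offset": [0, 0, 0.25], "twist": 0.1, "grip": 0}, {"offset": [0, 0, 0.5], "twist": 0.2, "grip": 0}])

```text
time: 24.47
tool_pos: [0.5521, 0.1069, 0.276]
tool_rot: [0.0, -0.164, 0.986, 0.001]
contact_force: [-4.3, 3.2, 2.4]
gripper_width: 0.415
```

```bash
python3 -c "
from h import *
to(.5513,.1071,.2775,-.516)"
```

```text
t 24.47 pos [0.5521 0.1069 0.276 ] yaw 0.3293 tilt [0.0001 0.0014] offset [ 0.7  0.4 -1.5] twist 0.8453
F [-4.26  3.23  2.44] M [0.513 0.596 0.304] g 0.415 q6 -1.842 t 24.47
```

Emit:
play_rows(increments=[{"offset": [0, 0, 0.25], "twist": 0.1, "grip": 0}])

```text
time: 24.55
tool_pos: [0.5521, 0.1069, 0.2758]
tool_rot: [0.0, -0.114, 0.993, 0.001]
contact_force: [-5.1, 3.3, 3.2]
gripper_width: 0.418
```

```bash
python3 -c "
from h import *
st()"
```

```text
F [-5.12  3.27  3.23] M [0.487 0.655 0.269] g 0.418 q6 -1.742 t 24.55
```

Emit:
play_rows(increments=[{"offset": [0, 0, 0.25], "twist": 0.1, "grip": 0}])

```text
time: 24.63
tool_pos: [0.5521, 0.1069, 0.2755]
tool_rot: [0.0, -0.065, 0.998, 0.001]
contact_force: [-4.7, 3.9, 3.2]
gripper_width: 0.414
```

```bash
python3 -c "
from h import *
st()"
```

```text
F [-4.7   3.86  3.16] M [0.507 0.596 0.309] g 0.414 q6 -1.642 t 24.63
```

Emit:
play_rows(increments=[{"offset": [0, 0, 0.25], "twist": 0.1, "grip": 0}])

```text
time: 24.72
tool_pos: [0.5521, 0.1069, 0.2753]
tool_rot: [0.0, -0.015, 1.0, 0.001]
contact_force: [-4.2, 2.9, 4.1]
gripper_width: 0.417
```

```bash
python3 -c "
from h import *
st()"
```

```text
F [-4.2   2.9   4.12] M [0.535 0.601 0.366] g 0.417 q6 -1.542 t 24.72
```

Emit:
play_rows(increments=[{"offset": [0, 0, 0.25], "twist": 0.1, "grip": 0}])

```text
time: 24.8
tool_pos: [0.552, 0.107, 0.2751]
tool_rot: [-0.0, 0.035, 0.999, 0.001]
contact_force: [-3.2, 3.6, 4.5]
gripper_width: 0.417
```

```bash
python3 -c "
from h import *
st()"
```

```text
F [-3.22  3.64  4.48] M [0.507 0.613 0.452] g 0.417 q6 -1.442 t 24.8
```

Emit:
play_rows(increments=[{"offset": [0, 0, 0.15], "twist": 0.05, "grip": 0}])

```text
time: 24.88
tool_pos: [0.5521, 0.107, 0.275]
tool_rot: [0.0, 0.06, 0.998, 0.001]
contact_force: [-3.7, 4.5, 2.4]
gripper_width: 0.421
```

```bash
python3 -c "
from h import *
st()"
```

```text
F [-3.67  4.54  2.36] M [0.4   0.71  0.442] g 0.421 q6 -1.393 t 24.88
```

Emit:
play_rows(increments=[{"offset": [0, 0, 0.1], "twist": 0.05, "grip": 0}])

```text
time: 24.97
tool_pos: [0.552, 0.107, 0.2748]
tool_rot: [-0.0, 0.084, 0.996, 0.001]
contact_force: [-4.1, 2.8, 3.4]
gripper_width: 0.421
```

```bash
python3 -c "
from h import *
to(.5513,.1071,.2775,-.516)"
```

```text
t 24.97 pos [0.552  0.107  0.2748] yaw -0.1679 tilt [0.     0.0013] offset [ 0.8  0.  -2.7] twist 0.3481
F [-4.07  2.76  3.44] M [0.479 0.604 0.484] g 0.421 q6 -1.345 t 24.97
```

Emit:
play_rows(increments=[{"offset": [0, 0, 0], "twist": 0, "grip": 1}, {"offset": [0, 0, 0], "twist": 0, "grip": 1}, {"offset": [0, 0, -28], "twist": 0, "grip": 1}, {"offset": [0, 0, -60], "twist": 0, "grip": 1}])

```text
time: 25.3
tool_pos: [0.5512, 0.106, 0.3315]
tool_rot: [-0.003, 0.083, 0.997, -0.001]
contact_force: [0.9, -0.3, 0.4]
gripper_width: 0.955
```

Emit:
play_rows(increments=[{"offset": [-7, -37, 0], "twist": 0, "grip": 1}, {"offset": [-14, -74, 0], "twist": 0, "grip": 1}, {"offset": [-21, -111, 0], "twist": 0, "grip": 1}, {"offset": [-28, -148, 0], "twist": 0, "grip": 1}, {"offset": [-35, -185, 0], "twist": 0, "grip": 1}])

```text
time: 25.72
tool_pos: [0.5558, -0.0839, 0.3345]
tool_rot: [0.001, 0.083, 0.997, -0.001]
contact_force: [0.5, 0.6, 0.3]
gripper_width: 1.001
```

Emit:
play_rows(increments=[{"offset": [-7, -38, 0], "twist": 0, "grip": 1}, {"offset": [-10, -60.5, 0], "twist": 0, "grip": 1}, {"offset": [-10, -60.5, 0], "twist": 0, "grip": 1}, {"offset": [-10, -60.5, 20], "twist": 0, "grip": 1}, {"offset": [-10, -60.5, 30], "twist": 0, "grip": 1}])

```text
time: 26.13
tool_pos: [0.5556, -0.1436, 0.303]
tool_rot: [0.0, 0.084, 0.997, -0.0]
contact_force: [-0.1, -0.4, -0.2]
gripper_width: 0.997
```

```bash
python3 -c "
from h import *
to(.5545,-.1427,.274,-.169)"
```

```text
t 26.13 pos [ 0.5556 -0.1436  0.303 ] yaw -0.1673 tilt [ 0.0005 -0.0003] offset [ 1.3  0.7 29. ] twist 0.0017
F [-0.08 -0.39 -0.23] M [ 0.015 -0.036  0.008] g 0.997 q6 -1.786 t 26.13
```

Emit:
play_rows(increments=[{"offset": [1, 0.5, 18], "twist": 0, "grip": 1}, {"offset": [1, 0.5, 29], "twist": 0, "grip": 0.7}, {"offset": [1, 0.5, 29], "twist": 0, "grip": 0.3}, {"offset": [1, 0.5, 29], "twist": 0, "grip": 0}, {"offset": [1, 0.5, 29], "twist": 0, "grip": 0}])

```text
time: 26.55
tool_pos: [0.5552, -0.1423, 0.2753]
tool_rot: [0.001, 0.083, 0.997, -0.0]
contact_force: [-0.1, 1.5, 0.8]
gripper_width: 0.453
```

Emit:
play_rows(increments=[{"offset": [0, 0, 0], "twist": 0, "grip": 0}, {"offset": [0, 0, 0], "twist": 0, "grip": 0}])

```text
time: 26.72
tool_pos: [0.5551, -0.1428, 0.2758]
tool_rot: [0.001, 0.083, 0.997, -0.001]
contact_force: [-0.9, -2.1, 2.9]
gripper_width: 0.409
```

```bash
python3 -c "
from h import *
to(.5545,-.1427,.274,-.169)"
```

```text
t 26.72 pos [ 0.5551 -0.1428  0.2758] yaw -0.1664 tilt [ 0.0014 -0.0013] offset [ 0.6 -0.   1.8] twist 0.0026
F [-0.93 -2.08  2.91] M [-0.146  0.244  0.055] g 0.409 q6 -1.786 t 26.72
```

Emit:
play_rows(increments=[{"offset": [0, 0, 0.1], "twist": 0.04, "grip": 0}])

```text
time: 26.8
tool_pos: [0.5551, -0.1428, 0.2758]
tool_rot: [0.001, 0.103, 0.995, -0.001]
contact_force: [-1.9, -2.2, 2.3]
gripper_width: 0.412
```

```bash
python3 -c "
from h import *
to(.5545,-.1427,.274,-.169)"
```

```text
t 26.8 pos [ 0.5551 -0.1428  0.2758] yaw -0.2061 tilt [ 0.0013 -0.0015] offset [ 0.6 -0.   1.8] twist -0.0371
F [-1.94 -2.19  2.27] M [-0.152  0.294  0.469] g 0.412 q6 -1.746 t 26.8
```

Emit:
play_rows(increments=[{"offset": [0, 0, 0.1], "twist": 0.04, "grip": 0}])

```text
time: 26.88
tool_pos: [0.5551, -0.1428, 0.2757]
tool_rot: [0.001, 0.123, 0.992, -0.001]
contact_force: [-2.3, -2.2, 2.3]
gripper_width: 0.411
```

```bash
python3 -c "
from h import *
to(.5545,-.1427,.274,-.169)"
```

```text
t 26.88 pos [ 0.5551 -0.1428  0.2757] yaw -0.2473 tilt [ 0.0012 -0.0016] offset [ 0.6 -0.   1.7] twist -0.0783
F [-2.29 -2.22  2.29] M [-0.182  0.275  0.496] g 0.411 q6 -1.705 t 26.88
```

Emit:
play_rows(increments=[{"offset": [0, 0, 0], "twist": 0.03, "grip": 0}])

```text
time: 26.97
tool_pos: [0.5551, -0.1429, 0.2757]
tool_rot: [0.001, 0.138, 0.99, -0.001]
contact_force: [-1.1, -2.0, 1.4]
gripper_width: 0.407
```

```bash
python3 -c "
from h import *
to(.5545,-.1427,.274,-.169)"
```

```text
t 26.97 pos [ 0.5551 -0.1429  0.2757] yaw -0.2772 tilt [ 0.0013 -0.0017] offset [0.6 0.  1.7] twist -0.1082
F [-1.07 -1.96  1.44] M [-0.136  0.259  0.529] g 0.407 q6 -1.675 t 26.97
```

Emit:
play_rows(increments=[{"offset": [0, 0, 0], "twist": 0, "grip": 1}, {"offset": [0, 0, 0], "twist": 0, "grip": 1}, {"offset": [0, 0, -28], "twist": 0, "grip": 1}, {"offset": [0, 0, -60], "twist": 0, "grip": 1}])

```text
time: 27.3
tool_pos: [0.5538, -0.1419, 0.3318]
tool_rot: [-0.003, 0.138, 0.99, 0.001]
contact_force: [0.6, 0.1, -0.0]
gripper_width: 0.951
```

Emit:
play_rows(increments=[{"offset": [9, 36, 0], "twist": -0.055, "grip": 1}, {"offset": [18, 72, 0], "twist": -0.11, "grip": 1}, {"offset": [27, 108, 0], "twist": -0.11, "grip": 1}, {"offset": [36, 144, 0], "twist": -0.11, "grip": 1}, {"offset": [45, 180, 0], "twist": -0.11, "grip": 1}])

```text
time: 27.72
tool_pos: [0.5605, 0.0447, 0.3349]
tool_rot: [0.001, 0.083, 0.997, 0.0]
contact_force: [-0.1, 0.2, 0.3]
gripper_width: 1.0
```

Emit:
play_rows(increments=[{"offset": [7, 38, 0], "twist": 0, "grip": 1}, {"offset": [11, 62, 0], "twist": 0, "grip": 1}, {"offset": [11, 62, 0], "twist": 0, "grip": 1}, {"offset": [11, 62, 20], "twist": 0, "grip": 1}, {"offset": [11, 62, 30], "twist": 0, "grip": 1}])

```text
time: 28.13
tool_pos: [0.56, 0.1063, 0.3036]
tool_rot: [-0.0, 0.083, 0.997, 0.0]
contact_force: [-0.9, -1.1, -0.2]
gripper_width: 1.0
```

```bash
python3 -c "
from h import *
to(.552,.107,.274,-.169)"
```

```text
t 28.13 pos [0.56   0.1063 0.3036] yaw -0.1654 tilt [-0.0001  0.0001] offset [ 8.  -0.6 29.6] twist 0.0036
F [-0.9  -1.13 -0.2 ] M [ 0.002 -0.011 -0.034] g 1.0 q6 -1.348 t 28.13
```

Emit:
play_rows(increments=[{"offset": [8, 0, 4], "twist": 0, "grip": 1}, {"offset": [8, 0, 20], "twist": 0, "grip": 1}, {"offset": [8, 0, 29], "twist": 0, "grip": 0.6}, {"offset": [8, 0, 29], "twist": 0, "grip": 0.2}, {"offset": [8, 0, 29], "twist": 0, "grip": 0}])

```text
time: 28.55
tool_pos: [0.5519, 0.1068, 0.2748]
tool_rot: [-0.001, 0.084, 0.996, -0.0]
contact_force: [0.6, 0.6, 0.7]
gripper_width: 0.604
```

Emit:
play_rows(increments=[{"offset": [0, 0, 0], "twist": 0, "grip": 0}, {"offset": [0, 0, 0], "twist": 0, "grip": 0}, {"offset": [0, 0, 0], "twist": 0, "grip": 0}])

```text
time: 28.8
tool_pos: [0.5526, 0.1072, 0.2765]
tool_rot: [0.001, 0.083, 0.997, -0.0]
contact_force: [-1.6, -0.6, 3.3]
gripper_width: 0.418
```

```bash
python3 -c "
from h import *
to(.552,.107,.274,-.169)"
```

```text
t 28.8 pos [0.5526 0.1072 0.2765] yaw -0.1661 tilt [ 0.0011 -0.0003] offset [ 0.5 -0.2  2.5] twist 0.0029
F [-1.59 -0.6   3.33] M [-0.063  0.26   0.283] g 0.418 q6 -1.345 t 28.8
```

Emit:
play_rows(increments=[{"offset": [0, 0, 0], "twist": 0.02, "grip": 0}])

```text
time: 28.88
tool_pos: [0.5526, 0.1072, 0.2764]
tool_rot: [0.001, 0.093, 0.996, -0.0]
contact_force: [-1.4, -1.2, 2.9]
gripper_width: 0.417
```

```bash
python3 -c "
from h import *
to(.552,.107,.274,-.169)"
```

```text
t 28.88 pos [0.5526 0.1072 0.2764] yaw -0.1867 tilt [ 0.0013 -0.0005] offset [ 0.5 -0.3  2.4] twist -0.0177
F [-1.44 -1.15  2.88] M [-0.074  0.23   0.445] g 0.417 q6 -1.324 t 28.88
```

Emit:
play_rows(increments=[{"offset": [0, 0, 0], "twist": 0.02, "grip": 0}])

```text
time: 28.97
tool_pos: [0.5526, 0.1072, 0.2764]
tool_rot: [0.001, 0.104, 0.995, -0.0]
contact_force: [-2.4, -1.4, 4.2]
gripper_width: 0.411
```

```bash
python3 -c "
from h import *
st()"
```

```text
F [-2.38 -1.42  4.22] M [-0.176  0.291  0.519] g 0.411 q6 -1.303 t 28.97
```

Emit:
play_rows(increments=[{"offset": [0, 0, 0], "twist": 0.02, "grip": 0}])

```text
time: 29.05
tool_pos: [0.5526, 0.1072, 0.2763]
tool_rot: [0.001, 0.114, 0.993, -0.0]
contact_force: [-1.7, -1.6, 5.7]
gripper_width: 0.414
```

```bash
python3 -c "
from h import *
to(.552,.107,.274,-.169)"
```

```text
t 29.05 pos [0.5526 0.1072 0.2763] yaw -0.2282 tilt [ 0.0012 -0.0006] offset [ 0.5 -0.3  2.3] twist -0.0592
F [-1.69 -1.62  5.74] M [-0.278  0.331  0.501] g 0.414 q6 -1.283 t 29.05
```

Emit:
play_rows(increments=[{"offset": [0, 0, 0], "twist": 0, "grip": 1}, {"offset": [0, 0, 0], "twist": 0, "grip": 1}, {"offset": [0, 0, -28], "twist": 0, "grip": 1}, {"offset": [0, 0, -60], "twist": 0, "grip": 1}, {"offset": [0, 0, -90], "twist": 0, "grip": 1}])

```text
time: 29.47
tool_pos: [0.552, 0.1073, 0.3652]
tool_rot: [-0.001, 0.114, 0.994, 0.0]
contact_force: [0.5, 0.2, -0.5]
gripper_width: 0.996
```

Emit:
play_rows(increments=[{"offset": [30, 25, -10], "twist": 0, "grip": 1}, {"offset": [60, 50, -10], "twist": 0, "grip": 1}, {"offset": [90, 75, -10], "twist": 0, "grip": 1}, {"offset": [110, 100, -10], "twist": 0, "grip": 1}, {"offset": [110, 110, -10], "twist": 0, "grip": 1}])

```text
time: 29.88
tool_pos: [0.4673, 0.2419, 0.375]
tool_rot: [-0.001, 0.112, 0.994, 0.001]
contact_force: [0.7, 0.5, -0.2]
gripper_width: 0.998
```

```bash
python3 - <<'E'
from h import *
st()
a=manip.grab_frame('side');b=manip.grab_frame('top')
for c in('side','top'):
    for q in('cassette_center','stop_pins','nut_left_grip','nut_right_grip'):
        print(c,q,[(round(d['p'],2),np.round(w(c,d['xyz']),4).tolist()) for d in manip.tip_of(q,c) if w(c,d['xyz'])[2]>.04])
a=cv2.resize(a[140:345,270:430],(400,512),interpolation=2);b=cv2.resize(b[130:290,220:440],(400,291),interpolation=2)
o=np.zeros((512,800,3),np.uint8);o[:,:400]=a;o[:291,400:]=b
cv2.imwrite('pics/end.png',o)
E
```

```text
F [ 0.66  0.52 -0.2 ] M [-0.036  0.002 -0.024] g 0.998 q6 -1.012 t 29.88
side cassette_center [(0.71, [0.5543, -0.0162, 0.0583])]
side stop_pins [(0.84, [0.5842, -0.0151, 0.0593])]
side nut_left_grip [(0.93, [0.55, 0.1076, 0.1197])]
side nut_right_grip [(0.85, [0.5541, -0.145, 0.12]), (0.67, [0.5545, -0.0168, 0.046])]
top cassette_center [(0.7, [0.5567, -0.0172, 0.0537])]
top stop_pins [(0.96, [0.5795, -0.0213, 0.0568])]
top nut_left_grip [(0.76, [0.5497, 0.1053, 0.1153])]
top nut_right_grip [(0.62, [0.5564, -0.1432, 0.1153])]
```

View pics/end.png

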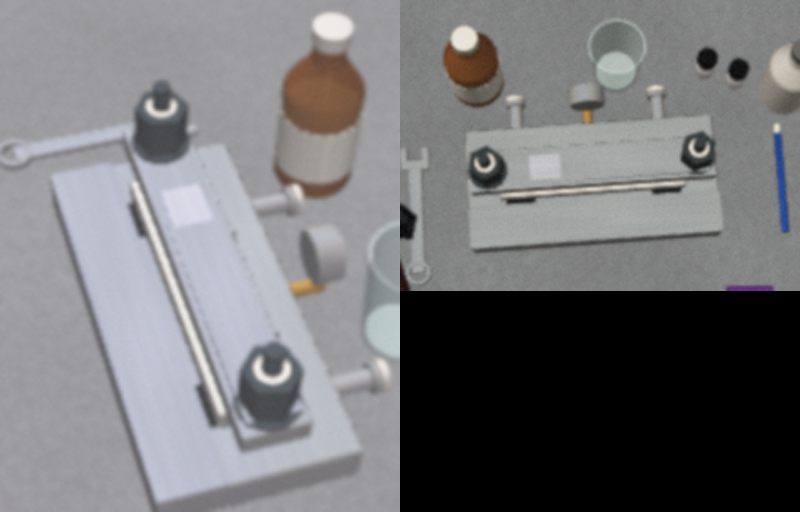

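The end picture shows the cassette strip even along the plate (side view (135,185) to (222,415)). The plate is down and level, and the bench items haven't moved. I'm handing it in.

```bash
python3 -c "
from h import *
print(manip.job_done())"
```

```text
the job is handed in; nothing more can be done
None
```

The filter holder is closed and the job is handed in, at about 30 s on the robot clock.

- **Cassette:** I pushed it slowly onto both stop pins, with about 7 N at the stop shared by both fingers. In the last pictures it lies parallel to the plate. The network puts its centre 23 to 30 mm in front of the pin line, against 28.5 mm nominal, which is within the networks' error.
- **Nuts:** I worked them alternately, a sixth of a turn or less at a time, then in small steps once the seal touched. The final running torques read about 0.50–0.52 N m on the left (free about 0.28) and 0.53 N m on the right (free about 0.31). That is a rise of roughly 0.20–0.24 on the left and 0.22 on the right, with single readings noisy by about 0.03 N m.
- **Plate:** By the gripper angles the two nuts ended within about 0.05 rad of each other, roughly 0.13 mm across the plate. The side camera puts the two nut points at heights of 119.7 and 120.0 mm; the top camera has both at 115.3 mm, lower but equally level.
- **Higher side first:** I could not tell from the images which side started higher. Closing the jaws on each nut first brought both to the same angle, which should have levelled the plate, before any real turning.
- **Bench:** The other things within the last picture look unmoved. I checked that by eye only.

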